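Swap the empty relish pot behind the sauce bottles

TASK

The open white relish pot at the back of the condiment stand is empty. Stand the red and the yellow sauce bottle aside on the white board, put the empty pot on the brown tray, set the full green-lidded pot upright on the empty pot's place in the stand, and then put each bottle back exactly where it stood before. Set everything down gently without dropping it, knock nothing over, and leave the orange- and blue-lidded pots where they are.

Things in the scene. Friction and masses are not known exactly. Their poses are not given: they have to be found in the camera images.
- red_bottle_center (a point): Red squeeze bottle, white cap and nozzle, about 0.3 kg, upright: straight round body 52 mm in diameter up to 138 mm, cap 43 mm wide from 150 to 160 mm, nozzle tip at 170 mm. This point is on its axis, 85 mm above its underside (half-way up); z up. It starts on one of the stand's two front places (which one varies) and must go back there.
- yellow_bottle_center (a point): Yellow squeeze bottle, of the same shape and size as the red one, on the other front place of the stand; that spot is where it must go back. This point is on its axis, 85 mm above its underside; z up.
- empty_pot_center (a point): The empty pot: open white plastic pot without a lid, 60 mm in outer diameter (56 mm at the foot), 60 mm high, wall 4 mm, under 0.1 kg. It stands on the back place of the stand, close behind the two bottles (about 14 mm of free gap). This point is on its axis, 30 mm above its underside; z up.
- green_pot_center (a point): The full pot: closed white pot with a bright green lid, 60 mm in diameter (lid 63 mm, the top 8 mm), 60 mm high in all, about 0.26 kg. It stands on the table between the robot and the stand, in a row with the orange- and blue-lidded pots (order varies). This point is on its axis, 30 mm above its underside; z up.
- orange_pot_center (a point): Full pot with an orange lid, same shape and size as the green-lidded pot; to be left alone. This point is on its axis, 30 mm above its underside.
- blue_pot_center (a point): Full pot with a blue lid, same shape and size as the green-lidded pot; to be left alone. This point is on its axis, 30 mm above its underside.
- stand: Fixed condiment stand, black deck 15 mm high. Origin: at table height under the back place (empty pot's place). x points away from the robot, z up. Front places (bottles, within 2 mm): x -60, y +36 and -36 mm. Flush grey pads mark the places. Rims 8 mm high on the deck at x -102 and +52; side bins from |y| 82 to 138 mm, 63 mm high, with sachets to 70 mm or shakers to 91 mm above the table.
- board: White plastic cutting board lying fixed on the table, 240 mm (its x) by 180 mm (its y), 12 mm thick: the side area for the bottles. Origin at the centre of its underside, at table height; upper face at z = 12 mm. It lies to the left or to the right of the row of pots.
- used_tray: Brown tray for used ware, fixed, 240 mm (its x) by 180 mm (its y), with a low rim: floor 6 mm above the table, rim 6 mm thick and 14 mm high. Origin at the centre of its underside, at table height. It lies on the opposite side from the white board.
Not all that is in view belongs to the job. What is shaped like the part that bears empty_pot_center but pink is not meant.

How it is judged:
By the outcome, as a careful person would: the job done as asked, in the order asked, and still so for the second after the job is handed in, with the robot touching nothing.
It also fails if it takes over 134 s, if anything falls off the work surface, if the arm or the gripper's body presses on something with over 40 N, if the wrist force passes 120 N, or if a joint passes its speed limit or range.

ROBOT

A 6-joint arm with a two-finger parallel gripper is mounted at the origin on the work surface. World frame = base frame: x ahead of the robot, y to its left, z up, the work surface at z = 0. Lengths are in mm, angles in rad, forces in N, time in s.
With the tool pointing down it reaches from about 350 to 775 mm from the base axis. Payload 7.3 kg.
Tool frame: the origin (TCP) lies between the finger pads; the fingertips stand 17 mm ahead of it and the grasp point (between the pads) lies 2 mm behind it; z points along the fingers, y is the direction in which the jaws open and shut (so a half turn about z gives the same grasp; the last joint's range is limited). The gripper opens to 92 mm and grips with 3 to 60 N. Pads are 19 mm wide; open, the fingers measure 130 mm over their backs; the gripper's body (75 mm by 190 mm) begins 47 mm behind the grasp point.
Start: joints at [-1.263, 0.342, 1.524, -0, 1.275, -0.146], TCP at [230.176, -471.874, 214.341] pointing down, gripper open.
Joint ranges: [-2.53, 2.53], [-0.77, 2.02], [0.04, 2.7], [-1, 4.14], [0.28, 2.66], [-3.11, 3.11]. Speed limits (rad/s): [2.57, 2.57, 3.14, 3.14, 3.14, 3.14].

INTERFACE

Orientations are given as [roll, pitch, yaw] about the fixed x, y, z axes, in that order (R = Rz(yaw) Ry(pitch) Rx(roll)).
In Python, from plant import get_obs, capture, get_calibration, close_job gives the robot as it stands.
- The arm moves only by the tool carry_out, never from a script. Its argument "moves" is one flat list of numbers, 7 for each row, row after row: the shift along the tool's x, y, z normalised to -1 to 1, where 1 is 40 cm, then the turn, a rotation vector about the tool's x, y, z normalised to -1 to 1, where 1 is 30 degrees, then the opening, from 0 (shut) to 1 (fully open). A call has exactly 8 rows; each row is the pose to reach, as a shift and turn from the pose measured when the call began, along the tool's axes at that moment; what a row does not reach only later rows make up. A row lasts 1/10 s, in which the tool goes at most 50 mm and 8.59 degrees, less where a joint would pass 70% of its speed; a pose out of reach is approached as far as the arm can. A call with a number of a shift or a turn outside -1 to 1 is refused whole. A call with a gripper value outside its range is refused whole. The fingers move at their own pace and stop on an object; the grip force is fixed at half the most. Time passes only in rows, so rows that repeat a pose let the fingers close, or fill a call up. It gives the time, the measured TCP pose, the force and the opening at its end, in the units of the state.
- get_obs(): the state, without advancing time (a new reading comes with each control period).
- capture(name): name is "scene" or "top" or "wrist"; returns the picture (420x560x3 uint8, red, green, blue); there is no depth.
- get_calibration(name): a dict with "vfov" (degrees; the focal length in pixels is half the picture's height over the tangent of half this angle, whatever the lens; pixels are square), "cx", "cy" (the principal point, pixels), "cam_to_world" (4x4, takes a point from camera to world coordinates). Camera axes: x right, y up, looking along -z (the intrinsics and any distortion apply to the point x, -y, -z); pixel columns grow to the right and rows downward; lengths in mm; the calibration is good to about 2 mm. The wrist camera is an equidistant fisheye: a pixel r from the principal point sees the ray r / f radians off the axis. A picture is of the moment at which its call begins: read the wrist's pose just before it. get_calibration takes no time and is no camera call; for the wrist camera it gives the pose at the moment of the call.
- close_job(): hands the job in, once; it reports no verdict.
The state is a dict: "time": time; "joint_positions": joint angles; "dq": joint speeds; "tau": joint torques, N m; "tool_pos": TCP position; "tcp_rot": TCP orientation; "contact_force": force on the tool from outside, world axes, zero at the start; "moment": the same for the moment, N m; "grip_width": finger opening in mm.
Only numpy, scipy, OpenCV 4.12 (cv2) and the standard library are available. Lean on these libraries where they do the work, as an engineer would, in place of code of your own. Each camera call takes 0.05 s, during which the arm holds its last target.

## Working session

There is one attempt and no reset: what is moved stays moved. The work goes in short steps, Python scripts to look and compute and a tool call to move; the robot and the scene stay as the last step left them, time stands still between calls to the robot, and variables do not carry over. Pictures are saved under pics/ and viewed, and the job is handed in when it is done.

Besides the shell and the picture viewer there is one more tool, called after ">>>" in YAML: its name, and indented under it one key for each argument. carry_out: Moves the arm, as the interface text tells. Scaled input: -1 to 1 covers 40 cm each way for a shift and 30 degrees each way for a turn. Its arguments: {"type":"object","properties":{"moves":{"type":"array","items":{"type":"number"}}},"required":["moves"]}

```bash
ls; mkdir -p pics; python3 - <<'E'
from plant import *
import cv2
o=get_obs();print(o)
for n in("scene","top","wrist"):
    c=get_calibration(n);print(n,c)
    cv2.imwrite(f"pics/{n}0.png",capture(n)[:,:,::-1])
E
```

```text
pics
{'time': 0.0, 'joint_positions': array([-1.26298808e+00,  3.42722409e-01,  1.52502120e+00,  2.94121629e-05,
        1.27539084e+00, -1.46005642e-01]), 'dq': array([ 9.83626591e-05, -2.73538711e-04,  1.01513458e-03,  8.31219732e-04,
        2.67298248e-04, -1.16082009e-04]), 'tau': array([ 1.03851903e-04, -4.31238484e+01, -2.44222856e+01,  7.16771325e-02,
        5.57654025e-02, -1.25732709e-04]), 'tool_pos': array([ 230.05395388, -471.43876168,  213.64368107]), 'tcp_rot': array([-3.14007136e+00, -2.52136806e-04,  4.53805110e-01]), 'contact_force': array([ 0.87015525, -0.20274633, -0.28903408]), 'moment': array([-0.00770966, -0.04282863, -0.02343117]), 'grip_width': 91.68381030898611}
scene {'vfov': 53.91722678137031, 'cx': 282.5440169201647, 'cy': 207.3055930162918, 'cam_to_world': array([[ 4.81145245e-01, -6.72613530e-01,  5.62219079e-01,
         1.20251115e+03],
       [ 8.76535343e-01,  3.59168391e-01, -3.20443222e-01,
        -3.34023092e+02],
       [ 1.36031244e-02,  6.46984626e-01,  7.62381695e-01,
         9.05012263e+02],
       [ 0.00000000e+00,  0.00000000e+00,  0.00
[... 224 characters left out ...]
       [-9.99924726e-01,  4.20082477e-03,  1.15280336e-02,
         1.46039256e+01],
       [ 1.19138367e-02,  1.07819930e-01,  9.94099051e-01,
         1.16537676e+03],
       [ 0.00000000e+00,  0.00000000e+00,  0.00000000e+00,
         1.00000000e+00]])}
wrist {'vfov': 65.70646984690485, 'cx': 275.79213376719434, 'cy': 208.83206241971305, 'cam_to_world': array([[ 4.38314878e-01,  8.67272283e-01,  2.36048415e-01,
         2.93854798e+02],
       [-8.98821467e-01,  4.22986825e-01,  1.14900464e-01,
        -4.39291043e+02],
       [-1.95381886e-04, -2.62527965e-01,  9.64924365e-01,
         3.83905051e+02],
       [ 0.00000000e+00,  0.00000000e+00,  0.00000000e+00,
         1.00000000e+00]])}
```

View pics/scene0.png

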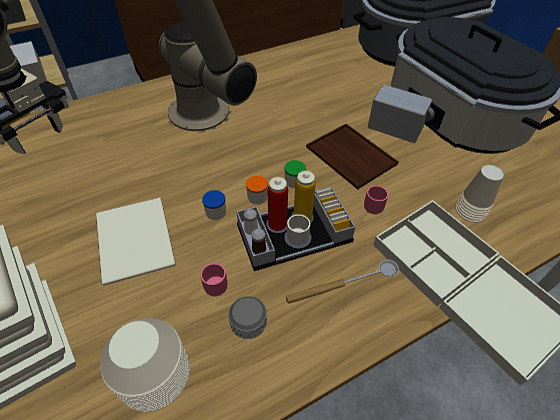

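View pics/top0.png

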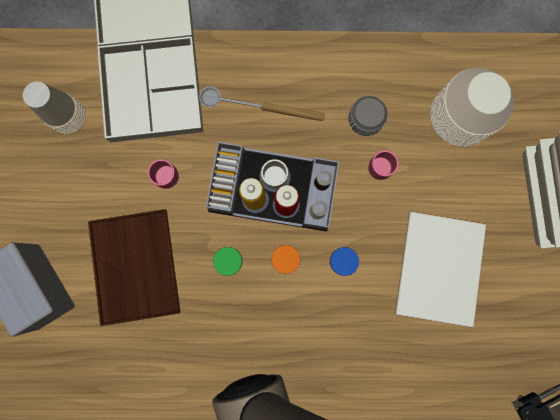

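View pics/wrist0.png

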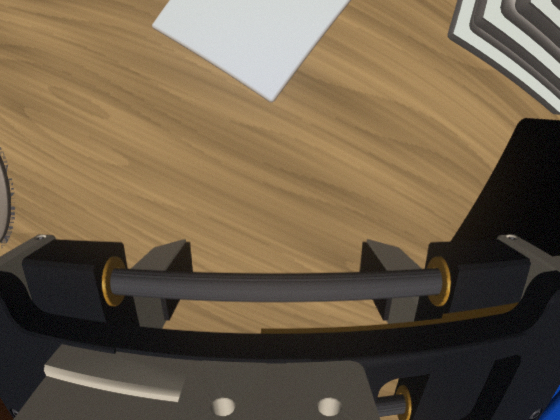

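The top view shows the empty white pot at about (275,175), the yellow bottle at (252,193), red at (286,201), green lid at (228,261), orange (286,259), blue (345,261), board (441,269) and tray (134,268). The pink pots at (162,173) and (383,165) are decoys.

```bash
cat > h.py <<'E'
import numpy as np,cv2
from plant import *
def K(c): return 210/np.tan(np.radians(c['vfov'])/2)
def ray(c,u,v):
    f=K(c);d=np.array([(u-c['cx'])/f,-(v-c['cy'])/f,-1.]);T=c['cam_to_world']
    return T[:3,3],T[:3,:3]@d
def raw(c,u,v):
    f=K(c);x,y=u-c['cx'],v-c['cy'];r=np.hypot(x,y);t=r/f;s=np.sin(t)/max(r,1e-9)
    T=c['cam_to_world'];return T[:3,3],T[:3,:3]@np.array([x*s,-y*s,-np.cos(t)])
def onz(od,z):
    o,d=od;return (o+d*(z-o[2])/d[2])[:2]
def proj(c,p):
    T=c['cam_to_world'];q=T[:3,:3].T@(np.array(p,float)-T[:3,3]);f=K(c)
    return c['cx']+f*q[0]/-q[2], c['cy']+f*q[1]/q[2]
def projw(c,p):
    T=c['cam_to_world'];q=T[:3,:3].T@(np.array(p,float)-T[:3,3]);f=K(c)
    a=np.arctan2(np.hypot(q[0],q[1]),-q[2]);h=np.hypot(q[0],q[1])
    return c['cx']+f*a*q[0]/h, c['cy']-f*a*q[1]/h
def blobs(m,amin=60):
    n,l,s,ce=cv2.connectedComponentsWithStats(m.astype(np.uint8))
    out=[]
    for i in range(1,n):
        if s[i,4]>amin:
            cs,_=cv2.findContours((l==i).astype(np.uint8),cv2.RETR_EXTERNAL,cv2.CHAIN_APPROX_NONE)
            e=cv2.minAreaRect(cs[0]) ; out.append((s[i,4],ce[i].round(1),[np.round(e[0],1),np.round(e[1],1),round(e[2],1)],cs[0]))
    return sorted(out,key=lambda t:-t[0])
E
python3 - <<'E'
from h import *
im=cv2.imread('pics/top0.png');hsv=cv2.cvtColor(im,cv2.COLOR_BGR2HSV);c=get_calibration('top')
H,S,V=[hsv[:,:,i].astype(int) for i in range(3)]
for n,m in dict(green=(abs(H-65)<20)&(S>120)&(V>80),orange=(H<14)&(H>6)&(S>200)&(V>150),blue=(abs(H-110)<12)&(S>150)&(V>80)).items():
    for b in blobs(m,200)[:2]: print(n,b[:3],onz(ray(c,*b[1]),60).round(1))
for n,m in dict(white=(S<40)&(V>150)).items():
    for b in blobs(m,60)[:12]: print(n,b[:3],onz(ray(c,*b[1]),12).round(1))
cv2.imwrite('pics/z0.png',cv2.resize(im[135:285,195:355],None,fx=5,fy=5,interpolation=cv2.INTER_CUBIC)[:600+150])
cv2.imwrite('pics/z0.png',cv2.resize(im[138:278,200:350],None,fx=4.2,fy=4.2,interpolation=cv2.INTER_CUBIC))
im=cv2.imread('pics/scene0.png')
cv2.imwrite('pics/z1.png',cv2.resize(im[155:275,190:360],None,fx=4.7,fy=4.7,interpolation=cv2.INTER_CUBIC))
E
```

```text
green (np.int32(646), array([227. , 260.8]), [array([227., 261.]), array([28., 28.]), 90.0]) [459.6 129.3]
orange (np.int32(488), array([286.4, 258.6]), [array([285.5, 258.5]), array([27., 27.]), 90.0]) [464.8  -0.7]
blue (np.int32(607), array([344.2, 261. ]), [array([344.5, 261. ]), array([26., 27.]), 90.0]) [ 460.  -127.7]
white (np.int32(8045), array([440.9, 269.1]), [array([441.3, 269. ]), array([ 78.5, 105.2]), 8.1]) [ 442.4 -355.7]
white (np.int32(7277), array([150.5,  89.9]), [array([147.9,  86.8]), array([91.7, 96.5]), 84.0]) [861.6 321.4]
white (np.int32(3559), array([142.7,  19.4]), [array([142.1,  17.4]), array([44.3, 93.9]), 84.3]) [1036.4  345.7]
white (np.int32(2538), array([472.8, 101.9]), [array([469.2, 106.1]), array([68.3, 82.3]), 24.0]) [ 837.6 -444. ]
white (np.int32(836), array([550.6, 187.4]), [array([550.2, 192.3]), array([108.3,  14.3]), 86.4]) [ 632.9 -619.1]
white (np.int32(789), array([536.9, 197.7]), [array([537.8, 196.8]), array([102.7,  13.6]), 79.1]) [ 608.4 -585.6]
white (np.int32(540), array([35.8, 94.1]), [array([35.9, 94.1]), array([24.7, 26.2]), 71.6]) [849.5 590.7]
white (np.int32(463), array([316.5, 200.4]), [array([319.2, 194.5]), array([20.9, 60.2]), 9.1]) [599.8 -70.9]
white (np.int32(419), array([274.3, 174.2]), [array([274. , 172.5]), array([25., 26.]), 90.0]) [660.9  27.3]
white (np.int32(318), array([250.6, 188.6]), [array([251. , 188.5]), array([19., 20.]), 90.0]) [626.7  82.2]
white (np.int32(317), array([286.5, 195.5]), [array([287. , 195.5]), array([19., 20.]), 90.0]) [610.9  -1.2]
white (np.int32(156), array([ 17. , 261.7]), [array([ 17.2, 262.1]), array([39.7,  6.8]), 61.9]) [456.4 611.1]
```

View pics/z0.png

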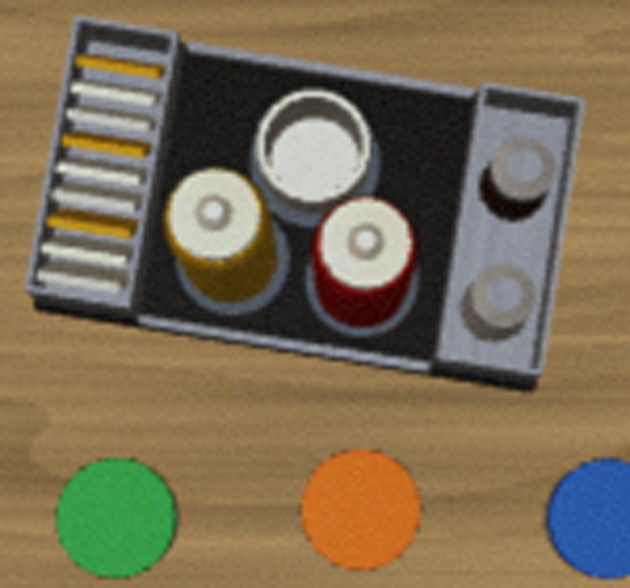

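View pics/z1.png

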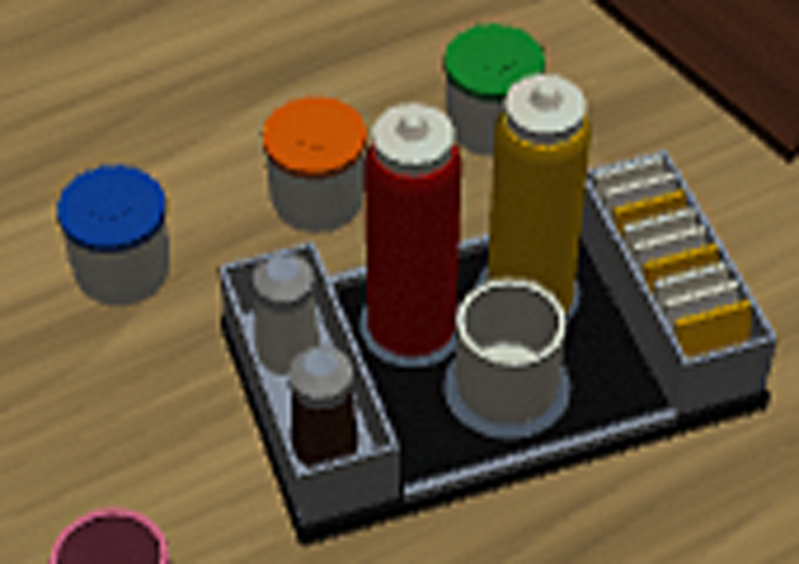

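```bash
python3 - <<'E'
from h import *
ct=get_calibration('top');cs=get_calibration('scene')
def hs(p):
    h=cv2.cvtColor(cv2.imread(p),cv2.COLOR_BGR2HSV).astype(int);return h[:,:,0],h[:,:,1],h[:,:,2]
H,S,V=hs('pics/top0.png')
yel=onz(ray(ct,251,188.6),175);red=onz(ray(ct,287,195.6),175)
# pot rim from top crop: centre (313,152)/4.2+(200,138)
pot=onz(ray(ct,313/4.2+200-.4,151/4.2+138-.4),75)
print('top yel',yel,'red',red,'pot',pot)
H,S,V=hs('pics/scene0.png')
def bl(n,m,z,box=(180,150,380,280)):
    M=np.zeros_like(m);x0,y0,x1,y1=box;M[y0:y1,x0:x1]=m[y0:y1,x0:x1]
    for b in blobs(M,100)[:3]: print(n,b[:3],onz(ray(cs,*b[2][0]),z).round(1))
bl('green',(abs(H-65)<20)&(S>120)&(V>80),60);bl('orange',(H<14)&(H>4)&(S>190)&(V>150),60);bl('blue',(abs(H-110)<12)&(S>150)&(V>80),60)
for n,(x,y),z in(('red',(412,131),175),('yel',(545,104),175),('pot',(510,322),75)):
    print('scene',n,onz(ray(cs,x/4.7+190-.4,y/4.7+155-.4),z).round(1))
# stand corners table level, from top crop
for x,y,z in ((31,300,0),(78,18,63),(582,100,63),(540,375,63),(137,320,23),(430,370,23),(188,48,23),(475,95,23)):
    print('stand',z,onz(ray(ct,x/4.2+200-.4,y/4.2+138-.4),z).round(1))
for x,y,z in ((90,219,14),(166,210,14),(180,314,14),(100,325,14),(411,212,12),(486,223,12),(475,326,12),(397,315,12)):
    print('corner',onz(ray(ct,x,y),z).round(1))
E
```

```text
top yel [602.51755397  71.82887256] red [5.88764541e+02 3.55175767e-03] pot [651.11101992  27.03413954]
green (np.int32(233), array([294.5, 166.7]), [array([295., 167.]), array([14., 20.]), 90.0]) [460.8 127.8]
orange (np.int32(268), array([256.5, 183.1]), [array([256.5, 183. ]), array([14., 21.]), 90.0]) [ 4.659e+02 -4.000e-01]
blue (np.int32(297), array([213.2, 198.5]), [array([213., 198.]), array([22., 16.]), 0.0]) [ 460.8 -130.2]
scene red [ 5.883e+02 -3.000e-01]
scene yel [603.9  70.9]
scene pot [655.6  24.5]
stand 0 [579.9 184.1]
stand 63 [724.5 152.9]
stand 63 [ 681.5 -115.9]
stand 63 [534.7 -92.6]
stand 23 [566.7 122.9]
stand 23 [540.  -36.6]
stand 23 [717.7  97. ]
stand 23 [692.2 -61.6]
corner [554.2 449.5]
corner [575.7 276.2]
corner [340.3 238. ]
corner [315.7 416.5]
corner [ 573.7 -290.1]
corner [ 548.7 -463.9]
corner [ 314.5 -429.3]
corner [ 338.7 -252.6]
```

The empty pot is the white, open one on the stand's back pad (crop 313,152). The pink ones are off the stand and don't fit. The full pot is the one with the green lid at (227,261). I'll use one tool yaw of 80.6° (jaws along the stand's x) for everything.

```bash
cat > go.py <<'E'
import sys
from h import *
from scipy.spatial.transform import Rotation as R
def delta(t,yaw=80.6):
    o=get_obs();Rc=R.from_euler('xyz',o['tcp_rot']);Rt=R.from_euler('xyz',[180,0,yaw],degrees=True)
    d=Rc.inv().apply(np.array(t)-o['tool_pos'])/400;r=(Rc.inv()*Rt).as_rotvec(degrees=True)/30
    print('t',round(o['time'],2),'pos',o['tool_pos'].round(1),'rpy',np.degrees(o['tcp_rot']).round(1),'F',o['contact_force'].round(1),'w',round(o['grip_width'],1))
    print('->',t,'shift',d.round(4),'turn',r.round(4))
if __name__=='__main__':
    a=[float(x) for x in sys.argv[1:]]
    for i in range(0,len(a),3): delta(a[i:i+3])
E
python3 go.py 230 -471 270 450 -250 280
```

```text
t 0.15 pos [ 230.1 -471.6  213.8] rpy [-179.9   -0.    26. ] F [0.  0.4 0.2] w 91.7
-> [230.0, -471.0, 270.0] shift [ 0.0004 -0.0015 -0.1405] turn [-1.80e-03 -1.40e-03 -1.82e+00]
t 0.15 pos [ 230.1 -471.6  213.8] rpy [-179.9   -0.    26. ] F [0.  0.4 0.2] w 91.7
-> [450.0, -250.0, 280.0] shift [ 0.737 -0.257 -0.165] turn [-1.80e-03 -1.40e-03 -1.82e+00]
```

>>> carry_out:
  moves: [0.05,-0.02,-0.08,0,0,-0.15,1,0.15,-0.05,-0.16,0,0,-0.35,1,0.26,-0.09,-0.165,0,0,-0.55,1,0.38,-0.13,-0.165,0,0,-0.75,1,0.5,-0.17,-0.165,0,0,-0.91,1,0.61,-0.21,-0.165,0,0,-0.91,1,0.7,-0.24,-0.165,0,0,-0.91,1,0.737,-0.257,-0.165,0,0,-0.91,1]

```text
time: 0.95
tool_pos: [451.9, -247.3, 279.7]
tcp_rot: [-3.14, -0.001, 0.933]
contact_force: [-0.1, 0.4, -0.3]
grip_width: 91.4
```

```bash
python3 go.py 540 -20 300
```

```text
t 0.95 pos [ 451.9 -247.3  279.7] rpy [-1.799e+02 -1.000e-01  5.350e+01] F [-0.1  0.4 -0.3] w 91.4
-> [540.0, -20.0, 300.0] shift [ 0.5878 -0.1611 -0.0497] turn [-0.0019 -0.0034 -0.9038]
```

>>> carry_out:
  moves: [0.08,-0.02,-0.02,0,0,-0.2,1,0.18,-0.05,-0.05,0,0,-0.4,1,0.29,-0.08,-0.05,0,0,-0.6,1,0.4,-0.11,-0.05,0,0,-0.8,1,0.5,-0.14,-0.05,0,0,-0.9,1,0.56,-0.155,-0.05,0,0,-0.904,1,0.588,-0.161,-0.05,0,0,-0.904,1,0.588,-0.161,-0.05,0,0,-0.904,1]

```text
time: 1.75
tool_pos: [540.2, -19.2, 299.7]
tcp_rot: [-3.14, -0.002, 1.409]
contact_force: [0.3, 0.0, 0.1]
grip_width: 91.7
```

```bash
python3 - <<'E'
from h import *
c=get_calibration('wrist');im=capture('wrist')[:,:,::-1].copy();np.save('w1.npy',c,allow_pickle=True)
cv2.imwrite('pics/w1.png',im)
for p in((588.6,-.1,175),(603,71.4,175),(653.8,26.2,75)): print(np.round(projw(c,p),1))
E
python3 go.py 588.6 -0.1 235
```

```text
[324.1 172.3]
[328.3  93.2]
[360.8 131.6]
t 1.8 pos [539.9 -20.3 299.8] rpy [-1.799e+02 -1.000e-01  8.060e+01] F [ 0.1 -0.5  0.2] w 91.6
-> [588.6, -0.1, 235.0] shift [0.0693 0.1121 0.1619] turn [-0.0025 -0.0027  0.0012]
```

View pics/w1.png

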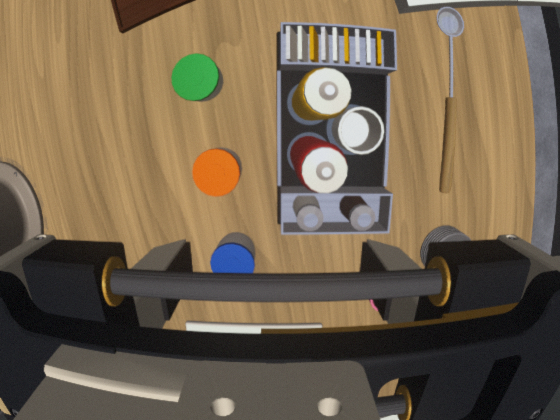

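```bash
python3 - <<'E'
from h import *
c=np.load('w1.npy',allow_pickle=True).item();im=cv2.imread('pics/w1.png')
h=cv2.cvtColor(im,cv2.COLOR_BGR2HSV).astype(int);H,S,V=h[:,:,0],h[:,:,1],h[:,:,2]
m=(S<50)&(V>165);M=np.zeros_like(m);M[65:200,290:390]=m[65:200,290:390]
for b in blobs(M,80):
    e=cv2.fitEllipse(b[3]);print(b[0],b[2],np.round(e[0],1),np.round(e[1],1),onz(raw(c,*b[2][0]),175).round(1),onz(raw(c,*b[2][0]),75).round(1))
g=(abs(H-65)<20)&(S>120)&(V>80)
for b in blobs(g,200)[:1]: print('green',b[2],onz(raw(c,*b[2][0]),60))
g=(H<14)&(H>4)&(S>190)&(V>150)
for b in blobs(g,200)[:1]: print('orange',b[2],onz(raw(c,*b[2][0]),60))
cv2.imwrite('pics/w1z.png',cv2.resize(im[60:240,270:400],None,fx=3.3,fy=3.3,interpolation=cv2.INTER_CUBIC))
E
```

```text
1790 [array([318., 173.]), array([52., 56.]), 90.0] [321.7 175.2] [48.7 59.9] [5.829e+02 2.000e-01] [593.4 -17.3]
1573 [array([327.5,  90.5]), array([45., 45.]), 90.0] [327.4  90.7] [44.4 45.8] [602.7  73.9] [619.8  81.5]
1127 [array([360.5, 130. ]), array([46., 45.]), 90.0] [360.6 130. ] [44.6 46.5] [627.9  34.2] [653.6  28.2]
230 [array([387., 131.]), array([  3.1, 108.1]), 1.7] [386.8 131.8] [ 2.9 96. ] [653.7  30.2] [688.1  23. ]
117 [array([372.5, 196.5]), array([ 5., 33.]), 90.0] [372.6 196.3] [ 5.1 53.5] [632.5 -30.2] [659.8 -58. ]
green [array([194.8,  76.8]), array([44.5, 48.1]), 45.0] [460.78553284 129.1265887 ]
orange [array([216., 172.]), array([46., 46.]), 90.0] [465.88767911   2.78506648]
```

View pics/w1z.png

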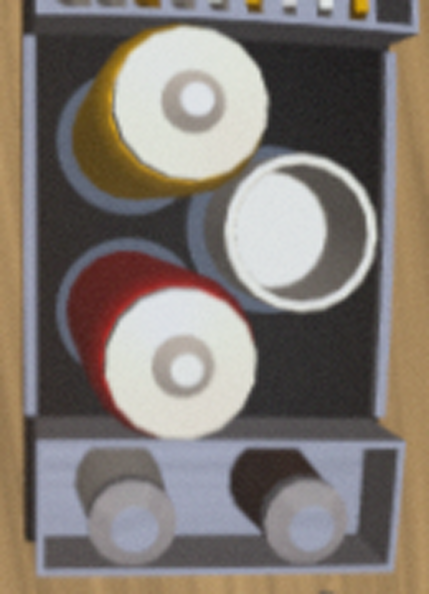

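```bash
python3 - <<'E'
from h import *
c=np.load('w1.npy',allow_pickle=True).item()
for n,x,y,z in(('red',181,363,175),('yel',190,104,175),('pot',301,232,75),('rednoz',185,370,185),('yelnoz',197,97,185)): print(n,onz(raw(c,x/3.3+270-.35,y/3.3+60-.35),z).round(1))
E
```

```text
red [589.3   2.3]
yel [602.3  73.4]
pot [654.1  28.2]
rednoz [588.9   1.9]
yelnoz [602.8  74.3]
```

```bash
python3 go.py 588.9 0.8 240 588.9 0.8 141
```

```text
t 1.8 pos [539.9 -20.3 299.8] rpy [-1.799e+02 -1.000e-01  8.060e+01] F [ 0.1 -0.5  0.2] w 91.6
-> [588.9, 0.8, 240.0] shift [0.0717 0.1125 0.1494] turn [-0.0025 -0.0027  0.0012]
t 1.8 pos [539.9 -20.3 299.8] rpy [-1.799e+02 -1.000e-01  8.060e+01] F [ 0.1 -0.5  0.2] w 91.6
-> [588.9, 0.8, 141.0] shift [0.0714 0.1128 0.3969] turn [-0.0025 -0.0027  0.0012]
```

>>> carry_out:
  moves: [0.04,0.06,0.02,0,0,0,1,0.071,0.112,0.06,0,0,0,1,0.0715,0.1127,0.13,0,0,0,1,0.0715,0.1127,0.19,0,0,0,1,0.0715,0.1127,0.24,0,0,0,1,0.0715,0.1127,0.28,0,0,0,1,0.0715,0.1127,0.3,0,0,0,1,0.0715,0.1127,0.3,0,0,0,1]

```text
time: 2.6
tool_pos: [588.2, -0.5, 178.9]
tcp_rot: [-3.138, -0.001, 1.406]
contact_force: [-0.3, 0.1, -0.2]
grip_width: 91.9
```

```bash
python3 go.py 588.9 0.8 141
python3 - <<'E'
from h import *
cv2.imwrite('pics/w2.png',capture('wrist')[:,:,::-1])
E
```

```text
t 2.6 pos [ 5.882e+02 -5.000e-01  1.789e+02] rpy [-1.798e+02 -1.000e-01  8.050e+01] F [-0.3  0.1 -0.2] w 91.9
-> [588.9, 0.8, 141.0] shift [0.0034 0.0014 0.0946] turn [-0.0066 -0.0021 -0.0021]
```

View pics/w2.png

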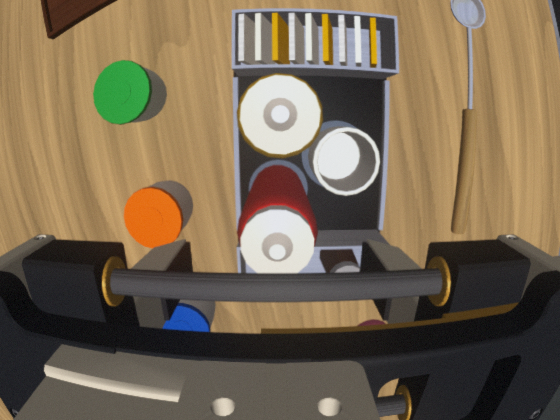

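>>> carry_out:
  moves: [0.002,0.001,0.03,0,0,0,1,0.003,0.001,0.06,0,0,0,1,0.003,0.001,0.08,0,0,0,1,0.003,0.001,0.0946,0,0,0,1,0.003,0.001,0.0946,0,0,0,1,0.003,0.001,0.0946,0,0,0,0.7,0.003,0.001,0.0946,0,0,0,0.62,0.003,0.001,0.0946,0,0,0,0.6]

```text
time: 3.45
tool_pos: [589.6, 0.9, 142.5]
tcp_rot: [-3.141, -0.001, 1.406]
contact_force: [-0.3, 0.6, -0.8]
grip_width: 72.5
```

```bash
python3 go.py 588.9 0.8 141
python3 - <<'E'
from h import *
cv2.imwrite('pics/w3.png',capture('wrist')[:,:,::-1])
E
```

```text
t 3.45 pos [589.6   0.9 142.5] rpy [-1.80e+02 -1.00e-01  8.06e+01] F [-0.3  0.6 -0.8] w 72.5
-> [588.9, 0.8, 141.0] shift [-0.0005 -0.0018  0.0039] turn [-0.0012 -0.0023 -0.0013]
```

View pics/w3.png

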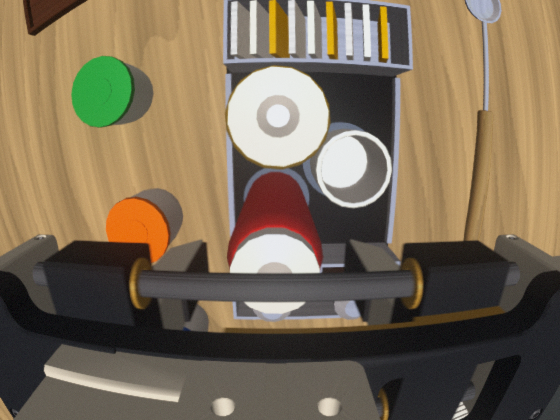

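>>> carry_out:
  moves: [0,-0.001,0.003,0,0,0,0.55,0,-0.001,0.003,0,0,0,0.5,0,-0.001,0.003,0,0,0,0.4,0,-0.001,0.003,0,0,0,0.3,0,-0.001,0.003,0,0,0,0.3,0,-0.001,0.003,0,0,0,0.3,0,-0.001,0.003,0,0,0,0.3,0,-0.001,0.003,0,0,0,0.3]

```text
time: 4.3
tool_pos: [589.1, 1.0, 141.2]
tcp_rot: [-3.14, -0.001, 1.406]
contact_force: [-0.0, 0.2, -2.8]
grip_width: 48.9
```

```bash
python3 go.py 588.9 0.8 290 437 -404 290
python3 - <<'E'
from h import *
cv2.imwrite('pics/w4.png',capture('wrist')[:,:,::-1])
E
```

```text
t 4.3 pos [589.1   1.  141.2] rpy [-1.799e+02 -1.000e-01  8.060e+01] F [-0.   0.2 -2.8] w 48.9
-> [588.9, 0.8, 290.0] shift [-0.     -0.0008 -0.3721] turn [-0.0021 -0.0024 -0.0013]
t 4.3 pos [589.1   1.  141.2] rpy [-1.799e+02 -1.000e-01  8.060e+01] F [-0.   0.2 -2.8] w 48.9
-> [437.0, -404.0, 290.0] shift [-1.0606 -0.2094 -0.3732] turn [-0.0021 -0.0024 -0.0013]
```

View pics/w4.png

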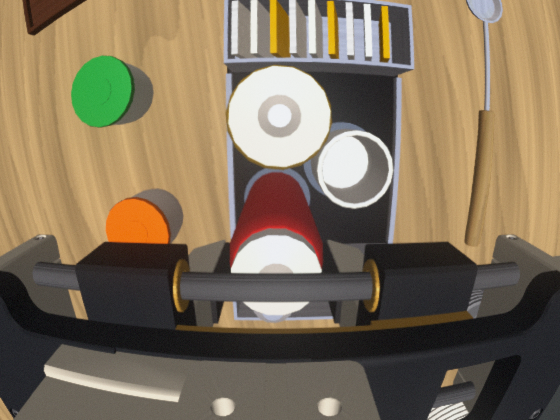

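>>> carry_out:
  moves: [0,0,-0.01,0,0,0,0.3,0,0,-0.03,0,0,0,0.3,0,0,-0.07,0,0,0,0.3,0,0,-0.13,0,0,0,0.3,0,0,-0.2,0,0,0,0.3,0,0,-0.27,0,0,0,0.3,0,0,-0.32,0,0,0,0.3,0,0,-0.35,0,0,0,0.3]

```text
time: 5.15
tool_pos: [589.7, 0.7, 283.7]
tcp_rot: [3.139, -0.001, 1.406]
contact_force: [0.6, 0.6, -3.2]
grip_width: 48.7
```

```bash
python3 go.py 510 -204 290 437 -404 290
python3 - <<'E'
from h import *
cv2.imwrite('pics/s5.png',capture('scene')[:,:,::-1])
E
```

```text
t 5.15 pos [589.7   0.7 283.7] rpy [ 1.799e+02 -1.000e-01  8.060e+01] F [ 0.6  0.6 -3.2] w 48.7
-> [510.0, -204.0, 290.0] shift [-0.5376 -0.1126 -0.0166] turn [ 0.0043 -0.0026 -0.0012]
t 5.15 pos [589.7   0.7 283.7] rpy [ 1.799e+02 -1.000e-01  8.060e+01] F [ 0.6  0.6 -3.2] w 48.7
-> [437.0, -404.0, 290.0] shift [-1.0607 -0.2106 -0.0176] turn [ 0.0043 -0.0026 -0.0012]
```

View pics/s5.png

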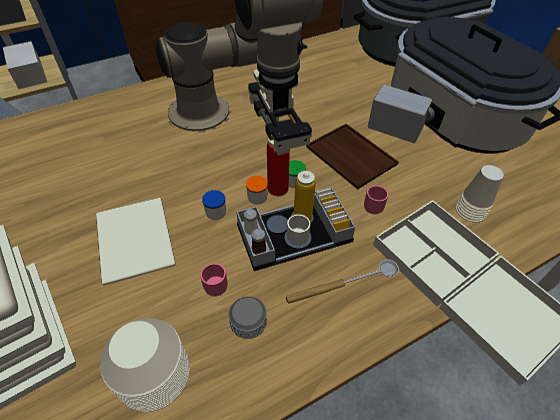

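The red bottle is in the gripper and upright at (278,165). Yellow and the pot haven't moved.

>>> carry_out:
  moves: [-0.05,-0.01,0,0,0,0,0.3,-0.14,-0.03,0,0,0,0,0.3,-0.25,-0.05,0,0,0,0,0.3,-0.37,-0.075,0,0,0,0,0.3,-0.49,-0.1,0,0,0,0,0.3,-0.61,-0.125,0,0,0,0,0.3,-0.73,-0.145,0,0,0,0,0.3,-0.83,-0.165,0,0,0,0,0.3]

```text
time: 6.0
tool_pos: [469.1, -318.2, 283.2]
tcp_rot: [3.139, -0.002, 1.405]
contact_force: [0.3, -0.4, -4.8]
grip_width: 48.6
```

```bash
python3 go.py 437 -404 280 437 -404 142
```

```text
t 6.0 pos [ 469.1 -318.2  283.2] rpy [ 1.798e+02 -1.000e-01  8.050e+01] F [ 0.3 -0.4 -4.8] w 48.6
-> [437.0, -404.0, 280.0] shift [-0.2248 -0.0437  0.0076] turn [ 0.0053 -0.0032 -0.0034]
t 6.0 pos [ 469.1 -318.2  283.2] rpy [ 1.798e+02 -1.000e-01  8.050e+01] F [ 0.3 -0.4 -4.8] w 48.6
-> [437.0, -404.0, 142.0] shift [-0.2254 -0.0446  0.3526] turn [ 0.0053 -0.0032 -0.0034]
```

>>> carry_out:
  moves: [-0.08,-0.015,0,0,0,0,0.3,-0.15,-0.03,0,0,0,0,0.3,-0.2,-0.04,0.02,0,0,0,0.3,-0.225,-0.044,0.08,0,0,0,0.3,-0.225,-0.044,0.15,0,0,0,0.3,-0.225,-0.044,0.22,0,0,0,0.3,-0.225,-0.044,0.28,0,0,0,0.3,-0.225,-0.044,0.32,0,0,0,0.3]

```text
time: 6.8
tool_pos: [436.2, -402.8, 151.9]
tcp_rot: [-3.141, -0.005, 1.405]
contact_force: [-0.8, 1.7, -3.9]
grip_width: 48.4
```

```bash
python3 go.py 437 -404 139
```

```text
t 6.8 pos [ 436.2 -402.8  151.9] rpy [-180.    -0.3   80.5] F [-0.8  1.7 -3.9] w 48.4
-> [437.0, -404.0, 139.0] shift [-0.0027  0.0024  0.0323] turn [-0.0011 -0.0087 -0.0035]
```

>>> carry_out:
  moves: [-0.002,0.002,0.01,0,0,0,0.3,-0.002,0.002,0.018,0,0,0,0.3,-0.002,0.002,0.024,0,0,0,0.3,-0.002,0.002,0.028,0,0,0,0.3,-0.002,0.002,0.031,0,0,0,0.3,-0.002,0.002,0.033,0,0,0,0.3,-0.002,0.002,0.034,0,0,0,0.3,-0.002,0.002,0.034,0,0,0,0.3]

```text
time: 7.6
tool_pos: [437.0, -403.9, 138.9]
tcp_rot: [3.142, -0.004, 1.405]
contact_force: [-0.2, 1.2, -1.0]
grip_width: 48.5
```

```bash
python3 go.py 437 -404 139
```

```text
t 7.6 pos [ 437.  -403.9  138.9] rpy [180.   -0.2  80.5] F [-0.2  1.2 -1. ] w 48.5
-> [437.0, -404.0, 139.0] shift [-0.0004 -0.0001 -0.0003] turn [ 0.0002 -0.0076 -0.0036]
```

>>> carry_out:
  moves: [0,0,0.002,0,0,0,0.3,0,0,0.002,0,0,0,0.3,0,0,0.002,0,0,0,0.55,0,0,0.002,0,0,0,0.6,0,0,0.002,0,0,0,0.7,0,0,0.002,0,0,0,0.85,0,0,0.002,0,0,0,1,0,0,0.002,0,0,0,1]

```text
time: 8.4
tool_pos: [437.0, -403.9, 137.9]
tcp_rot: [-3.142, -0.004, 1.405]
contact_force: [-0.1, 0.8, -0.4]
grip_width: 82.6
```

```bash
python3 go.py 437 -404 139
python3 - <<'E'
from h import *
cv2.imwrite('pics/w6.png',capture('wrist')[:,:,::-1])
E
```

```text
t 8.4 pos [ 437.  -403.9  137.9] rpy [-180.    -0.2   80.5] F [-0.1  0.8 -0.4] w 82.6
-> [437.0, -404.0, 139.0] shift [-0.0004 -0.     -0.0026] turn [-0.     -0.0078 -0.0036]
```

View pics/w6.png

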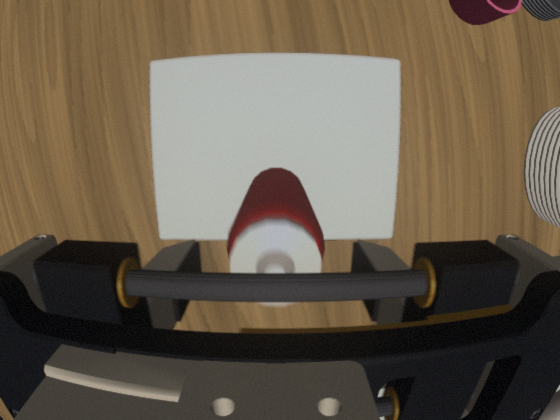

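Red stands on the board, clear of the fingers. Next is yellow.

>>> carry_out:
  moves: [0,0,-0.03,0,0,0,1,0,0,-0.09,0,0,0,1,0,0,-0.17,0,0,0,1,0,0,-0.25,0,0,0,1,0.1,0,-0.3,0,0,0,1,0.22,0.02,-0.3,0,0,0,1,0.34,0.05,-0.3,0,0,0,1,0.46,0.08,-0.3,0,0,0,1]

```text
time: 9.25
tool_pos: [499.3, -226.7, 260.2]
tcp_rot: [3.14, -0.003, 1.404]
contact_force: [0.6, 0.5, -0.1]
grip_width: 91.8
```

```bash
python3 go.py 602.8 72.3 250
```

```text
t 9.25 pos [ 499.3 -226.7  260.2] rpy [179.9  -0.2  80.4] F [ 0.6  0.5 -0.1] w 91.8
-> [602.8, 72.3, 250.0] shift [0.78   0.131  0.0283] turn [ 0.0035 -0.0064 -0.0054]
```

>>> carry_out:
  moves: [0.12,0.02,0.005,0,-0.006,-0.005,1,0.24,0.04,0.01,0,-0.006,-0.005,1,0.36,0.06,0.015,0,-0.006,-0.005,1,0.48,0.08,0.02,0,-0.006,-0.005,1,0.6,0.1,0.028,0,-0.006,-0.005,1,0.7,0.12,0.028,0,-0.006,-0.005,1,0.78,0.131,0.028,0,-0.006,-0.005,1,0.78,0.131,0.028,0,-0.006,-0.005,1]

```text
time: 10.05
tool_pos: [603.4, 76.4, 250.7]
tcp_rot: [3.139, -0.002, 1.411]
contact_force: [-0.4, -0.1, -0.1]
grip_width: 92.1
```

```bash
python3 go.py 602.8 72.3 141
```

```text
t 10.05 pos [603.4  76.4 250.7] rpy [ 1.799e+02 -1.000e-01  8.090e+01] F [-0.4 -0.1 -0.1] w 92.1
-> [602.8, 72.3, 141.0] shift [-0.0109 -0.0006  0.2743] turn [ 0.0049 -0.0032  0.0086]
```

>>> carry_out:
  moves: [-0.0109,-0.0006,0.0,0.004,-0.003,0,1,-0.0109,-0.0006,0.04,0.004,-0.003,0,1,-0.0109,-0.0006,0.09,0.004,-0.003,0,1,-0.0109,-0.0006,0.14,0.004,-0.003,0,1,-0.0109,-0.0006,0.18,0.004,-0.003,0,1,-0.0109,-0.0006,0.2,0.004,-0.003,0,1,-0.0109,-0.0006,0.2,0.004,-0.003,0,1,-0.0109,-0.0006,0.2,0.004,-0.003,0,1]

```text
time: 10.85
tool_pos: [603.1, 71.6, 171.7]
tcp_rot: [3.14, -0.0, 1.41]
contact_force: [-0.1, -0.3, -0.7]
grip_width: 91.7
```

```bash
python3 go.py 602.8 72.3 141
python3 - <<'E'
from h import *
cv2.imwrite('pics/w7.png',capture('wrist')[:,:,::-1])
E
```

```text
t 10.85 pos [603.1  71.6 171.7] rpy [179.9  -0.   80.8] F [-0.1 -0.3 -0.7] w 91.7
-> [602.8, 72.3, 141.0] shift [ 0.0017 -0.0012  0.0768] turn [ 0.0035 -0.0004  0.0071]
```

View pics/w7.png

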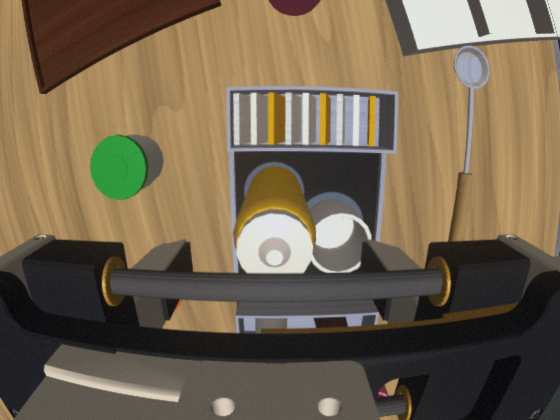

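Yellow's cap at (275,245) lies midway between the fingers.

>>> carry_out:
  moves: [0.001,-0.001,0.025,0.003,0,0.005,1,0.002,-0.002,0.05,0.003,0,0.007,1,0.002,-0.002,0.067,0.003,0,0.007,1,0.002,-0.002,0.076,0.003,0,0.007,1,0.002,-0.002,0.076,0.003,0,0.007,0.8,0.002,-0.002,0.076,0.003,0,0.007,0.7,0.002,-0.002,0.076,0.003,0,0.007,0.6,0.002,-0.002,0.076,0.003,0,0.007,0.6]

```text
time: 11.7
tool_pos: [602.9, 72.7, 141.9]
tcp_rot: [3.14, -0.0, 1.407]
contact_force: [1.1, -0.0, 1.1]
grip_width: 64.3
```

```bash
python3 go.py 602.8 72.3 141;python3 - <<'E'
from h import *
cv2.imwrite('pics/w8.png',capture('wrist')[:,:,::-1])
E
```

```text
t 11.7 pos [602.9  72.7 141.9] rpy [179.9  -0.   80.6] F [ 1.1 -0.   1.1] w 64.3
-> [602.8, 72.3, 141.0] shift [-0.0011 -0.0001  0.0023] turn [ 0.003  -0.0009  0.0007]
```

>>> carry_out:
  moves: [0,0,0,0,0,0,0.55,0,0,0,0,0,0,0.5,0,0,0,0,0,0,0.4,0,0,0,0,0,0,0.3,0,0,0,0,0,0,0.3,0,0,0,0,0,0,0.3,0,0,0,0,0,0,0.3,0,0,0,0,0,0,0.3]

```text
time: 12.55
tool_pos: [602.8, 72.7, 141.9]
tcp_rot: [3.14, -0.0, 1.407]
contact_force: [-2.1, 1.1, 1.6]
grip_width: 48.5
```

```bash
python3 go.py 602.8 72.3 141;python3 - <<'E'
from h import *
im=cv2.imread('pics/w8.png');im2=capture('wrist')[:,:,::-1]
cv2.imwrite('pics/w9.png',np.hstack([im[150:350,150:400],im2[150:350,150:400]]))
E
```

```text
t 12.55 pos [602.8  72.7 141.9] rpy [179.9  -0.   80.6] F [-2.1  1.1  1.6] w 48.5
-> [602.8, 72.3, 141.0] shift [-0.001   0.0002  0.0022] turn [ 0.0025 -0.0008  0.0007]
```

View pics/w9.png

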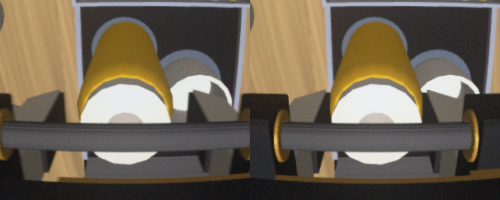

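>>> carry_out:
  moves: [0,0,-0.01,0,0,0,0.3,0,0,-0.03,0,0,0,0.3,0,0,-0.07,0,0,0,0.3,0,0,-0.13,0,0,0,0.3,0,0,-0.2,0,0,0,0.3,-0.01,0,-0.27,0,0,0,0.3,-0.05,-0.01,-0.32,0,0,0,0.3,-0.13,-0.02,-0.35,0,0,0,0.3]

```text
time: 13.4
tool_pos: [586.8, 23.9, 284.2]
tcp_rot: [3.137, -0.002, 1.41]
contact_force: [0.2, 0.6, -4.3]
grip_width: 48.1
```

```bash
python3 go.py  450.5 -314.5 290
```

```text
t 13.4 pos [586.8  23.9 284.2] rpy [ 1.797e+02 -1.000e-01  8.080e+01] F [ 0.2  0.6 -4.3] w 48.1
-> [450.5, -314.5, 290.0] shift [-0.8895 -0.2009 -0.0168] turn [ 0.009  -0.0031  0.0061]
```

>>> carry_out:
  moves: [-0.12,-0.025,0,0,0,0,0.3,-0.24,-0.053,0,0,0,0,0.3,-0.36,-0.08,0,0,0,0,0.3,-0.48,-0.108,0,0,0,0,0.3,-0.6,-0.135,0,0,0,0,0.3,-0.72,-0.162,0,0,0,0,0.3,-0.82,-0.185,0,0,0,0,0.3,-0.87,-0.196,0,0,0,0,0.3]

```text
time: 14.2
tool_pos: [451.9, -310.4, 283.6]
tcp_rot: [3.137, -0.0, 1.407]
contact_force: [0.1, -0.5, -3.8]
grip_width: 47.9
```

```bash
python3 go.py  450.5 -314.5 140
```

```text
t 14.2 pos [ 451.9 -310.4  283.6] rpy [179.7  -0.   80.6] F [ 0.1 -0.5 -3.8] w 47.9
-> [450.5, -314.5, 140.0] shift [-0.0107 -0.0035  0.359 ] turn [ 0.0088 -0.0002  0.    ]
```

>>> carry_out:
  moves: [-0.01,-0.003,0.02,0.008,0,0,0.3,-0.01,-0.003,0.08,0.008,0,0,0.3,-0.01,-0.003,0.15,0.008,0,0,0.3,-0.01,-0.003,0.22,0.008,0,0,0.3,-0.01,-0.003,0.28,0.008,0,0,0.3,-0.01,-0.003,0.31,0.008,0,0,0.3,-0.01,-0.003,0.33,0.008,0,0,0.3,-0.01,-0.003,0.335,0.008,0,0,0.3]

```text
time: 15.0
tool_pos: [451.0, -313.8, 149.3]
tcp_rot: [3.141, -0.0, 1.407]
contact_force: [0.2, 0.2, -3.4]
grip_width: 48.3
```

```bash
python3 go.py  450.5 -314.5 139
```

```text
t 15.0 pos [ 451.  -313.8  149.3] rpy [180.   -0.   80.6] F [ 0.2  0.2 -3.4] w 48.3
-> [450.5, -314.5, 139.0] shift [-0.0018 -0.0009  0.0258] turn [ 0.0003 -0.0008  0.0011]
```

>>> carry_out:
  moves: [-0.001,0,0.008,0,0,0,0.3,-0.001,0,0.015,0,0,0,0.3,-0.001,0,0.02,0,0,0,0.3,-0.001,0,0.023,0,0,0,0.3,-0.001,0,0.025,0,0,0,0.3,-0.001,0,0.0265,0,0,0,0.3,-0.001,0,0.0275,0,0,0,0.3,-0.001,0,0.0275,0,0,0,0.3]

```text
time: 15.8
tool_pos: [451.1, -314.6, 139.0]
tcp_rot: [3.141, 0.001, 1.407]
contact_force: [-1.9, 0.0, 2.0]
grip_width: 48.0
```

```bash
python3 go.py  450.5 -314.5 139
```

```text
t 15.8 pos [ 451.1 -314.6  139. ] rpy [179.9   0.   80.6] F [-1.9  0.   2. ] w 48.0
-> [450.5, -314.5, 139.0] shift [ 0.     -0.0015 -0.0001] turn [0.0019 0.001  0.0011]
```

Fz is now +2 N, so it's on the board. Release, then lift.

>>> carry_out:
  moves: [0,0,0,0,0,0,0.5,0,0,0,0,0,0,0.6,0,0,0,0,0,0,0.8,0,0,0,0,0,0,1,0,0,0,0,0,0,1,0,0,-0.03,0,0,0,1,0,0,-0.1,0,0,0,1,0,0,-0.19,0,0,0,1]

```text
time: 16.6
tool_pos: [450.5, -314.0, 215.4]
tcp_rot: [-3.14, -0.001, 1.407]
contact_force: [0.0, -0.0, 0.1]
grip_width: 91.3
```

```bash
python3 go.py 451 -314 245 654 27 210; python3 - <<'E'
from h import *
cv2.imwrite('pics/t10.png',capture('top')[:,:,::-1])
E
```

```text
t 16.6 pos [ 450.5 -314.   215.4] rpy [-1.799e+02 -1.000e-01  8.060e+01] F [ 0.  -0.   0.1] w 91.3
-> [451.0, -314.0, 245.0] shift [ 0.0004  0.0012 -0.0739] turn [-0.0025 -0.002   0.0011]
t 16.6 pos [ 450.5 -314.   215.4] rpy [-1.799e+02 -1.000e-01  8.060e+01] F [ 0.  -0.   0.1] w 91.3
-> [654.0, 27.0, 210.0] shift [0.924  0.3633 0.0141] turn [-0.0025 -0.002   0.0011]
```

View pics/t10.png

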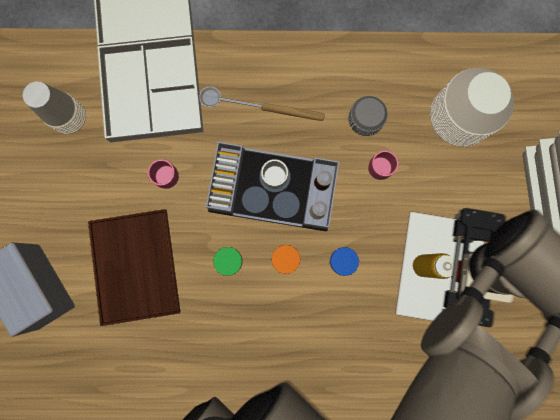

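Both bottles stand on the board. The bare pads show at (256,199) and (287,205), and the pot is at (275,175). Now for the pot.

>>> carry_out:
  moves: [0,0,-0.06,0,0,0,1,0.08,0.03,-0.09,0,0,0,1,0.19,0.075,-0.09,0,0,0,1,0.3,0.118,-0.09,0,0,0,1,0.41,0.16,-0.09,0,0,0,1,0.52,0.205,-0.09,0,0,0,1,0.63,0.248,-0.09,0,0,0,1,0.74,0.29,-0.08,0,0,0,1]

```text
time: 17.45
tool_pos: [616.4, -41.0, 255.8]
tcp_rot: [3.13, 0.006, 1.407]
contact_force: [0.6, -0.9, -0.1]
grip_width: 91.5
```

```bash
python3 go.py 654 27 180;  python3 - <<'E'
from h import *
c=get_calibration('top');im=cv2.imread('pics/t10.png');h=cv2.cvtColor(im,cv2.COLOR_BGR2HSV).astype(int)
print(im[199,256],im[205,287],im[185,240],im[216,265])
crop=im[180:225,235:310];cv2.imwrite('pics/t10z.png',cv2.resize(crop,None,fx=10,fy=10,interpolation=cv2.INTER_CUBIC))
E
```

```text
t 17.45 pos [616.4 -41.  255.8] rpy [179.3   0.3  80.6] F [ 0.6 -0.9 -0.1] w 91.5
-> [654.0, 27.0, 180.0] shift [0.1841 0.063  0.1892] turn [0.022  0.0111 0.0013]
[105  92  86] [102  94  84] [33 31 32] [30 32 32]
```

View pics/t10z.png

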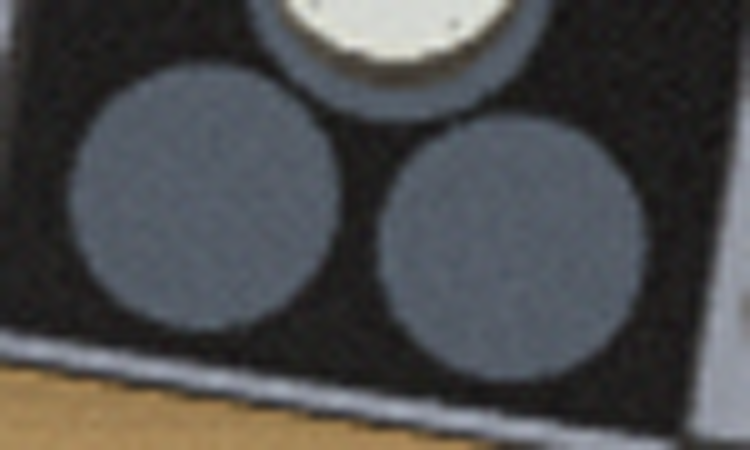

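>>> carry_out:
  moves: [0.07,0.02,0.02,0.01,0.005,0,1,0.14,0.05,0.06,0.02,0.01,0,1,0.18,0.062,0.1,0.02,0.01,0,1,0.184,0.063,0.14,0.02,0.01,0,1,0.184,0.063,0.17,0.02,0.01,0,1,0.184,0.063,0.189,0.02,0.01,0,1,0.184,0.063,0.189,0.02,0.01,0,1,0.184,0.063,0.189,0.02,0.01,0,1]

```text
time: 18.25
tool_pos: [654.2, 26.2, 180.8]
tcp_rot: [3.14, 0.001, 1.406]
contact_force: [0.6, -0.5, 0.3]
grip_width: 91.7
```

```bash
python3 go.py 654 27 55;  python3 - <<'E'
from h import *
c=get_calibration('top')
y=onz(ray(c,255,199.1),15);r=onz(ray(c,285.7,204.3),15);d=(y-r)/np.linalg.norm(y-r);x=np.array([d[1],-d[0]])
print(y,r,np.linalg.norm(y-r),'yaw',np.degrees(np.arctan2(x[1],x[0])),'origin',(y+r)/2+60*x)
c=get_calibration('wrist');np.save('w11.npy',c);cv2.imwrite('pics/w11.png',capture('wrist')[:,:,::-1])
print(projw(c,(654,27,75)))
E
```

```text
t 18.25 pos [654.2  26.2 180.8] rpy [179.9   0.   80.6] F [ 0.6 -0.5  0.3] w 91.7
-> [654.0, 27.0, 55.0] shift [ 0.002  -0.0013  0.3145] turn [ 0.0038  0.001  -0.0006]
[601.81795905  71.58370372] [590.02620044   0.59576111] 71.9606390155945 yaw -9.431248655088966 origin [655.11105604  26.25789203]
(np.float64(274.97902698691394), np.float64(204.32070040755488))
```

View pics/w11.png

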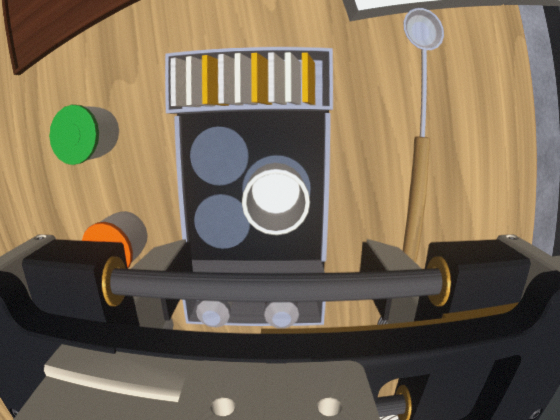

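>>> carry_out:
  moves: [0.002,-0.001,0.02,0.003,0,0,1,0.002,-0.001,0.07,0.003,0,0,1,0.002,-0.001,0.14,0.003,0,0,1,0.002,-0.001,0.2,0.003,0,0,1,0.002,-0.001,0.24,0.003,0,0,1,0.002,-0.001,0.265,0.003,0,0,1,0.002,-0.001,0.275,0.003,0,0,1,0.002,-0.001,0.275,0.003,0,0,1]

```text
time: 19.1
tool_pos: [654.5, 27.0, 71.1]
tcp_rot: [3.14, 0.0, 1.407]
contact_force: [0.7, 0.1, 0.3]
grip_width: 91.4
```

```bash
python3 go.py 654 27 51;  python3 - <<'E'
from h import *
cv2.imwrite('pics/w12.png',capture('wrist')[:,:,::-1])
E
```

```text
t 19.1 pos [654.5  27.   71.1] rpy [179.9   0.   80.6] F [0.7 0.1 0.3] w 91.4
-> [654.0, 27.0, 51.0] shift [-0.0002 -0.0012  0.0503] turn [ 0.0022  0.0009 -0.0004]
```

View pics/w12.png

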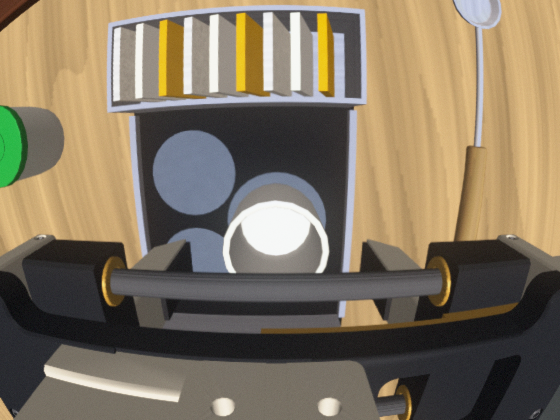

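The pot's rim is centred at (276,247), midway between the fingers. Descend and close.

>>> carry_out:
  moves: [0,-0.001,0.015,0,0,0,1,0,-0.001,0.03,0,0,0,1,0,-0.001,0.042,0,0,0,1,0,-0.001,0.05,0,0,0,0.85,0,-0.001,0.05,0,0,0,0.75,0,-0.001,0.05,0,0,0,0.7,0,-0.001,0.05,0,0,0,0.66,0,-0.001,0.05,0,0,0,0.62]

```text
time: 19.95
tool_pos: [654.6, 27.1, 52.0]
tcp_rot: [3.139, 0.0, 1.407]
contact_force: [-1.7, -0.0, 0.6]
grip_width: 58.8
```

>>> carry_out:
  moves: [0,0,0,0,0,0,0.58,0,0,0,0,0,0,0.5,0,0,0,0,0,0,0.4,0,0,0,0,0,0,0.4,0,0,0,0,0,0,0.4,0,0,0,0,0,0,0.4,0,0,0,0,0,0,0.4,0,0,0,0,0,0,0.4]

```text
time: 20.75
tool_pos: [654.6, 27.1, 52.1]
tcp_rot: [3.139, 0.0, 1.407]
contact_force: [-0.3, 0.3, 0.3]
grip_width: 58.0
```

```bash
python3 go.py 654 27 180 446 345 180;  python3 - <<'E'
from h import *
cv2.imwrite('pics/w13.png',capture('wrist')[:,:,::-1])
E
```

```text
t 20.75 pos [654.6  27.1  52.1] rpy [179.9   0.   80.6] F [-0.3  0.3  0.3] w 58.0
-> [654.0, 27.0, 180.0] shift [-0.0006 -0.0006 -0.3199] turn [ 0.005   0.0006 -0.0002]
t 20.75 pos [654.6  27.1  52.1] rpy [179.9   0.   80.6] F [-0.3  0.3  0.3] w 58.0
-> [446.0, 345.0, 180.0] shift [ 0.6987 -0.6435 -0.3218] turn [ 0.005   0.0006 -0.0002]
```

View pics/w13.png

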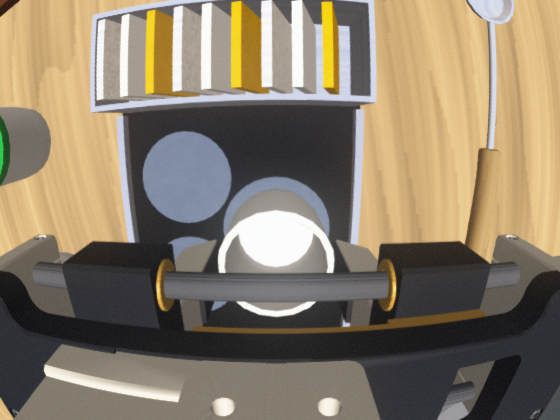

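>>> carry_out:
  moves: [0,0,-0.01,0,0,0,0.4,0,0,-0.04,0,0,0,0.4,0,0,-0.1,0,0,0,0.4,0,0,-0.18,0,0,0,0.4,0.01,-0.01,-0.26,0,0,0,0.4,0.05,-0.045,-0.3,0,0,0,0.4,0.12,-0.11,-0.32,0,0,0,0.4,0.2,-0.185,-0.32,0,0,0,0.4]

```text
time: 21.6
tool_pos: [595.1, 118.3, 182.7]
tcp_rot: [3.134, -0.001, 1.405]
contact_force: [0.4, 0.0, -1.6]
grip_width: 58.0
```

```bash
python3 go.py 446.5 345 170
```

```text
t 21.6 pos [595.1 118.3 182.7] rpy [179.6  -0.   80.5] F [ 0.4  0.  -1.6] w 58.0
-> [446.5, 345.0, 170.0] shift [ 0.4974 -0.4603  0.0286] turn [ 0.0142 -0.0015 -0.0041]
```

>>> carry_out:
  moves: [0.08,-0.075,0,0,0,0,0.4,0.16,-0.15,0,0,0,0,0.4,0.24,-0.225,0,0,0,0,0.4,0.32,-0.3,0.01,0,0,0,0.4,0.4,-0.37,0.02,0,0,0,0.4,0.46,-0.43,0.028,0.01,0,0,0.4,0.497,-0.46,0.028,0.014,0,0,0.4,0.497,-0.46,0.028,0.014,0,0,0.4]

```text
time: 22.4
tool_pos: [445.3, 347.0, 171.3]
tcp_rot: [3.141, -0.002, 1.408]
contact_force: [0.3, -0.9, -0.5]
grip_width: 58.0
```

```bash
python3 go.py 446.5 345 43.5
```

```text
t 22.4 pos [445.3 347.  171.3] rpy [ 1.80e+02 -1.00e-01  8.07e+01] F [ 0.3 -0.9 -0.5] w 58.0
-> [446.5, 345.0, 43.5] shift [-0.0051  0.0036  0.3194] turn [ 0.0012 -0.004   0.0025]
```

>>> carry_out:
  moves: [-0.005,0.003,0.02,0,0,0,0.4,-0.005,0.003,0.07,0,0,0,0.4,-0.005,0.003,0.13,0,0,0,0.4,-0.005,0.003,0.19,0,0,0,0.4,-0.005,0.003,0.24,0,0,0,0.4,-0.005,0.003,0.27,0,0,0,0.4,-0.005,0.003,0.29,0,0,0,0.4,-0.005,0.003,0.297,0,0,0,0.4]

```text
time: 23.2
tool_pos: [446.6, 344.5, 52.1]
tcp_rot: [3.141, -0.002, 1.407]
contact_force: [-0.1, -0.1, -0.4]
grip_width: 58.3
```

```bash
python3 go.py 446.5 345 43.5
```

```text
t 23.2 pos [446.6 344.5  52.1] rpy [ 1.80e+02 -1.00e-01  8.06e+01] F [-0.1 -0.1 -0.4] w 58.3
-> [446.5, 345.0, 43.5] shift [ 0.0011 -0.0004  0.0214] turn [ 0.0008 -0.0033  0.0011]
```

>>> carry_out:
  moves: [0,0,0.006,0,0,0,0.4,0,0,0.012,0,0,0,0.4,0,0,0.016,0,0,0,0.4,0,0,0.019,0,0,0,0.4,0,0,0.021,0,0,0,0.4,0,0,0.0225,0,0,0,0.4,0,0,0.023,0,0,0,0.4,0,0,0.023,0,0,0,0.4]

```text
time: 24.0
tool_pos: [446.6, 344.7, 43.1]
tcp_rot: [3.141, -0.002, 1.407]
contact_force: [-1.4, 1.0, 1.2]
grip_width: 57.9
```

```bash
python3 go.py 446.5 345 43.5
```

```text
t 24.0 pos [446.6 344.7  43.1] rpy [ 1.80e+02 -1.00e-01  8.06e+01] F [-1.4  1.   1.2] w 57.9
-> [446.5, 345.0, 43.5] shift [ 0.0008 -0.0005 -0.0011] turn [ 0.0011 -0.0038  0.0011]
```

>>> carry_out:
  moves: [0,0,0.001,0,0,0,0.6,0,0,0.001,0,0,0,0.7,0,0,0.001,0,0,0,0.9,0,0,0.001,0,0,0,1,0,0,0.001,0,0,0,1,0,0,-0.03,0,0,0,1,0,0,-0.1,0,0,0,1,0,0,-0.19,0,0,0,1]

```text
time: 24.8
tool_pos: [445.8, 344.0, 119.5]
tcp_rot: [-3.14, -0.0, 1.407]
contact_force: [0.7, 0.3, -0.2]
grip_width: 91.8
```

```bash
python3 go.py 460.7 129.2 150; python3 - <<'E'
from h import *
cv2.imwrite('pics/w14.png',capture('wrist')[:,:,::-1])
E
```

```text
t 24.8 pos [445.8 344.  119.5] rpy [-179.9   -0.    80.6] F [ 0.7  0.3 -0.2] w 91.8
-> [460.7, 129.2, 150.0] shift [-0.5239  0.1241 -0.0766] turn [-0.0031 -0.0002  0.0012]
```

View pics/w14.png

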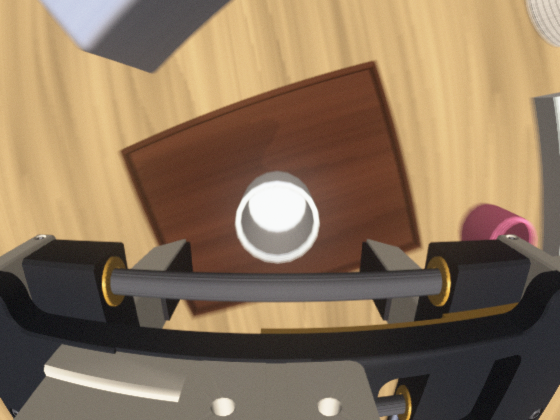

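The pot is upright on the tray at (277,217). Now the green-lidded pot. Jaws stay along x, and orange is about 130 mm away.

>>> carry_out:
  moves: [0,0,-0.06,0,0,0,1,-0.06,0.015,-0.12,0,0,0,1,-0.15,0.037,-0.14,0,0,0,1,-0.25,0.06,-0.14,0,0,0,1,-0.35,0.083,-0.14,0,0,0,1,-0.45,0.107,-0.14,0,0,0,1,-0.52,0.124,-0.14,0,0,0,1,-0.524,0.124,-0.14,0,0,0,1]

```text
time: 25.65
tool_pos: [463.9, 128.1, 182.3]
tcp_rot: [3.133, -0.007, 1.404]
contact_force: [-0.3, 0.6, 1.2]
grip_width: 91.6
```

```bash
python3 go.py 460.7 129 80; python3 - <<'E'
from h import *
c=get_calibration('wrist');im=capture('wrist')[:,:,::-1]
cv2.imwrite('pics/w15.png',im)
h=cv2.cvtColor(im.copy(),cv2.COLOR_BGR2HSV).astype(int);H,S,V=h[:,:,0],h[:,:,1],h[:,:,2]
for b in blobs((abs(H-65)<20)&(S>120)&(V>80),200)[:1]: print('green',b[2],onz(raw(c,*b[2][0]),60))
E
```

```text
t 25.65 pos [463.9 128.1 182.3] rpy [179.5  -0.4  80.4] F [-0.3  0.6  1.2] w 91.6
-> [460.7, 129.0, 80.0] shift [-0.0009 -0.0104  0.2557] turn [ 0.0169 -0.0139 -0.0058]
green [array([269., 198.]), array([64., 66.]), 90.0] [459.56865201 132.27421022]
```

View pics/w15.png

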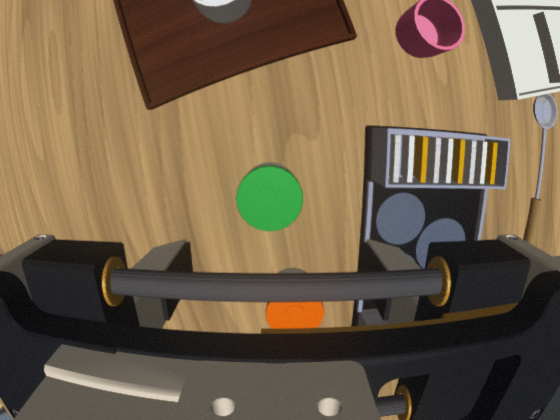

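>>> carry_out:
  moves: [0.001,-0.01,0.02,0.01,-0.01,-0.005,1,0.001,-0.0105,0.06,0.017,-0.014,-0.005,1,0.001,-0.0105,0.11,0.017,-0.014,-0.005,1,0.001,-0.0105,0.16,0.017,-0.014,-0.005,1,0.001,-0.0105,0.21,0.017,-0.014,-0.005,1,0.001,-0.0105,0.25,0.017,-0.014,-0.005,1,0.001,-0.0105,0.27,0.017,-0.014,-0.005,1,0.001,-0.0105,0.27,0.017,-0.014,-0.005,1]

```text
time: 26.5
tool_pos: [459.8, 132.1, 73.2]
tcp_rot: [-3.139, -0.0, 1.408]
contact_force: [0.5, -0.5, -0.2]
grip_width: 91.9
```

```bash
python3 go.py 460.5 129.6 30; python3 - <<'E'
from h import *
c=get_calibration('wrist');im=capture('wrist')[:,:,::-1]
cv2.imwrite('pics/w16.png',im)
E
```

```text
t 26.5 pos [459.8 132.1  73.2] rpy [-179.9   -0.    80.7] F [ 0.5 -0.5 -0.2] w 91.9
-> [460.5, 129.6, 30.0] shift [-0.006   0.0031  0.108 ] turn [-0.0049 -0.0001  0.0033]
```

View pics/w16.png

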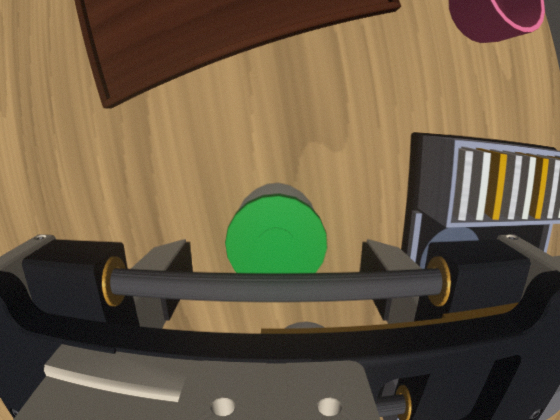

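>>> carry_out:
  moves: [-0.004,0.002,0.025,-0.005,0,0.003,1,-0.006,0.003,0.055,-0.005,0,0.003,1,-0.006,0.003,0.08,-0.005,0,0.003,1,-0.006,0.003,0.098,-0.005,0,0.003,1,-0.006,0.003,0.108,-0.005,0,0.003,1,-0.006,0.003,0.108,-0.005,0,0.003,0.9,-0.006,0.003,0.108,-0.005,0,0.003,0.8,-0.006,0.003,0.108,-0.005,0,0.003,0.75]

```text
time: 27.35
tool_pos: [461.5, 129.5, 31.2]
tcp_rot: [3.139, -0.001, 1.407]
contact_force: [-0.2, -0.5, -0.4]
grip_width: 72.1
```

>>> carry_out:
  moves: [0,0,0,0,0,0,0.7,0,0,0,0,0,0,0.65,0,0,0,0,0,0,0.6,0,0,0,0,0,0,0.5,0,0,0,0,0,0,0.4,0,0,0,0,0,0,0.4,0,0,0,0,0,0,0.4,0,0,0,0,0,0,0.4]

```text
time: 28.15
tool_pos: [461.3, 129.5, 31.4]
tcp_rot: [3.14, -0.001, 1.407]
contact_force: [-3.4, -0.5, 5.6]
grip_width: 61.4
```

```bash
python3 go.py 460.5 129.6 30; python3 - <<'E'
from h import *
c=get_calibration('wrist');im=capture('wrist')[:,:,::-1]
cv2.imwrite('pics/w17.png',im)
E
```

```text
t 28.15 pos [461.3 129.5  31.4] rpy [179.9  -0.   80.6] F [-3.4 -0.5  5.6] w 61.4
-> [460.5, 129.6, 30.0] shift [-0.0002 -0.0021  0.0034] turn [ 0.0039 -0.0013 -0.0003]
```

View pics/w17.png

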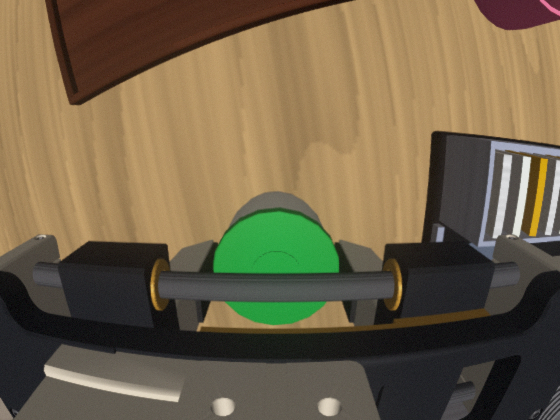

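The opening of 61.4 mm and the Fz of +5.6 N suggest the pads' upper edge is biting on the lid. I'll open and re-grip about 18 mm higher, so the lid band sits mid-pad.

>>> carry_out:
  moves: [0,0,0,0,0,0,0.7,0,0,0,0,0,0,0.75,0,0,0,0,0,0,0.8,0,-0.001,-0.015,0,0,0,0.8,0,-0.001,-0.03,0,0,0,0.8,0,-0.001,-0.043,0,0,0,0.8,0,-0.001,-0.043,0,0,0,0.75,0,-0.001,-0.043,0,0,0,0.7]

```text
time: 29.0
tool_pos: [461.1, 129.6, 48.8]
tcp_rot: [3.139, -0.001, 1.407]
contact_force: [-0.8, -0.1, -0.7]
grip_width: 65.9
```

>>> carry_out:
  moves: [0,0,0,0,0,0,0.68,0,0,0,0,0,0,0.65,0,0,0,0,0,0,0.6,0,0,0,0,0,0,0.5,0,0,0,0,0,0,0.4,0,0,0,0,0,0,0.4,0,0,0,0,0,0,0.4,0,0,0,0,0,0,0.4]

```text
time: 29.8
tool_pos: [461.1, 129.6, 48.8]
tcp_rot: [3.139, -0.001, 1.407]
contact_force: [0.9, 0.3, 0.0]
grip_width: 36.7
```

```bash
python3 go.py 460.5 129.6 30; python3 - <<'E'
from h import *
c=get_calibration('wrist');im=capture('wrist')[:,:,::-1]
cv2.imwrite('pics/w18.png',im)
E
```

```text
t 29.8 pos [461.1 129.6  48.8] rpy [ 1.798e+02 -1.000e-01  8.060e+01] F [0.9 0.3 0. ] w 36.7
-> [460.5, 129.6, 30.0] shift [-0.0003 -0.0015  0.0471] turn [ 0.0053 -0.0017 -0.0002]
```

View pics/w18.png

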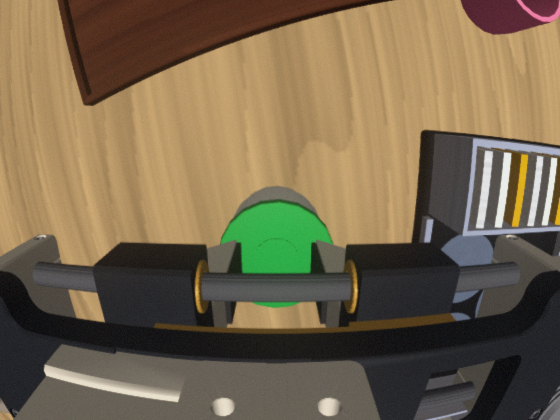

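```bash
python3 - <<'E'
from h import *
import pickle
c=get_calibration('wrist')
for p in((461,129.6,60),(461,129.6,31),(461,129.6,48)): print(np.round(projw(c,p),1))
print(onz(raw(c,277,253),60), 'wrist cam',c['cam_to_world'][:3,3].round(1))
for e in ((222,253),(332,253),(277,200),(277,306)): print(onz(raw(c,*e),60).round(1))
for n in('scene','top'):
  im=capture(n)[:,:,::-1];cv2.imwrite(f'pics/{n}19.png',im)
im=cv2.imread('pics/scene19.png');cv2.imwrite('pics/s19z.png',cv2.resize(im[100:260,200:400],None,fx=3.7,fy=3.7,interpolation=cv2.INTER_CUBIC))
E
```

```text
[275.5 260.5]
[275.3 241.2]
[275.4 251.9]
[462.51847219 133.80331088] wrist cam [472.4 200.7 219.1]
[433.5 138.4]
[491.6 128.7]
[467.2 162.3]
[457.1 101. ]
```

View pics/s19z.png

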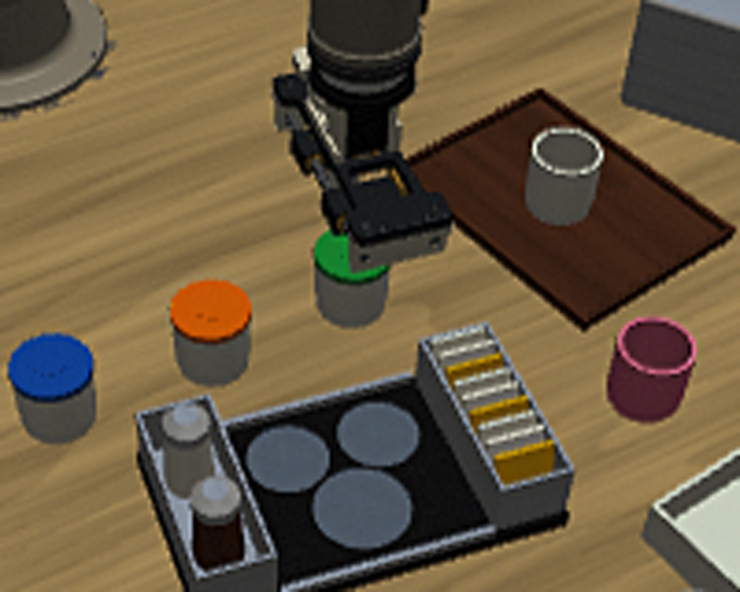

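```bash
python3 - <<'E'
import cv2
a=cv2.imread('pics/w18.png')[180:340,190:370]
cv2.imwrite('pics/w18z.png',cv2.resize(a,None,fx=3.7,fy=3.7,interpolation=cv2.INTER_CUBIC))
a=cv2.imread('pics/top19.png')[200:310,170:330]
cv2.imwrite('pics/t19z.png',cv2.resize(a,None,fx=4.5,fy=4.5,interpolation=cv2.INTER_CUBIC))
E
```

```text
(no output)
```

View pics/w18z.png

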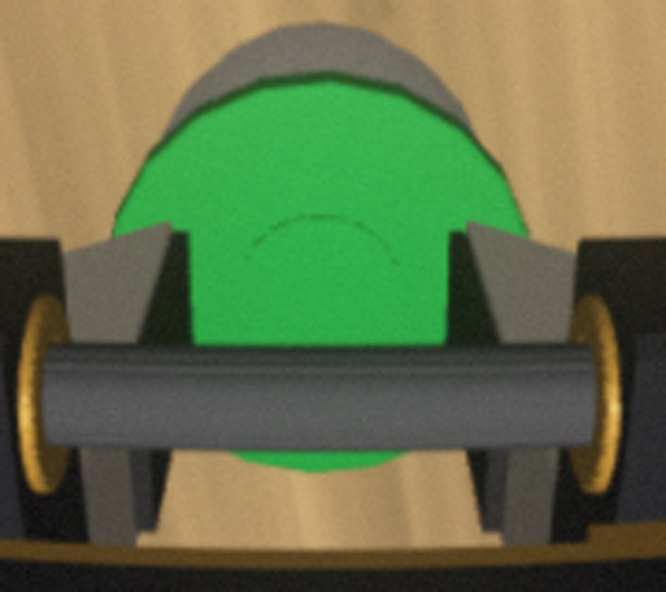

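View pics/t19z.png

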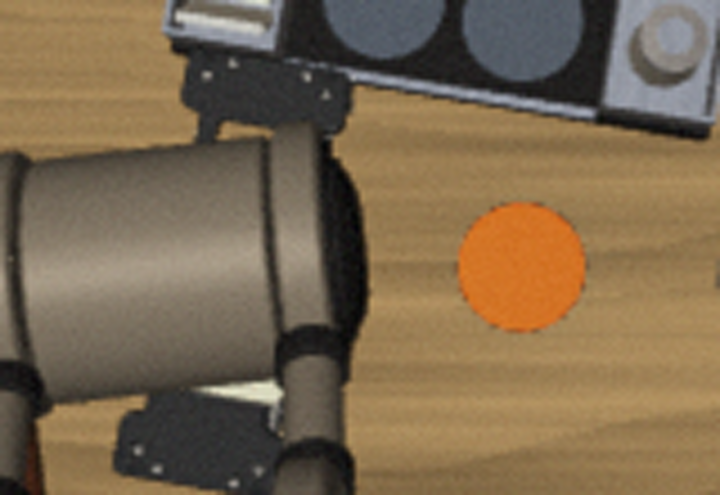

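```bash
python3 - <<'E'
from h import *
from scipy.optimize import least_squares
cs=get_calibration('scene')
# near-finger outer face plane: through TCP + 18.4+19 along stand x
xd=np.array([.987,-.163,0]);p0=np.array([461,129.6,0])
for px in((352,270),(447,250)):
    o,d=ray(cs,px[0]/3.7+200-.4,px[1]/3.7+100-.4)
    for off in(18.4,37.4,45):
        t=((p0+xd*off-o)@xd)/(d@xd);print(px,off,(o+t*d).round(1))
c=np.load('w1.npy',allow_pickle=True).item()
obs=[((588.7,.2,175),(324.5,169.7)),((602.8,71.6,175),(327.4,91)),((654,26.3,75),(360.8,130.1)),((460.4,128.8,60),(194.8,76.8)),((465.3,-.5,60),(216,172))]
for p,u in obs: print(np.round(projw(c,p),1),u)
def f(s):
    k={**c,'cam_to_world':c['cam_to_world'].copy()};k['cam_to_world'][:3,3]+=s
    return np.concatenate([np.subtract(projw(k,p),u) for p,u in obs])
r=least_squares(f,[0,0,0]);print(r.x,r.fun.round(1))
E
```

```text
(352, 270) 18.4 [477.6 117.4  56.7]
(352, 270) 37.4 [495.1 106.5  77.1]
(352, 270) 45 [502.1 102.2  85.3]
(447, 250) 18.4 [490.9 197.4  53.4]
(447, 250) 37.4 [508.  184.6  73.9]
(447, 250) 45 [514.9 179.5  82.1]
[324.2 172. ] (324.5, 169.7)
[328.  93.] (327.4, 91)
[361.  131.5] (360.8, 130.1)
[194.6  77.1] (194.8, 76.8)
[216.1 174.6] (216, 172)
[-0.34206727 -1.8566612   2.21664902] [-0.6 -0.1  0.3  0.2 -0.2 -0.2  0.2 -0.9  0.3  0.8]
```

```bash
python3 - <<'E'
from h import *
c=get_calibration('wrist');o=get_obs();print(o['tool_pos'],o['joint_positions'].round(4))
xt=np.array([.163,.987,0]);yt=np.array([.987,-.163,0])
for z in (32,40,48,55,62,70):
    p=o['tool_pos']*[1,1,0]+[0,0,z]
    print(z,*[np.round(projw(c,p+xt*9.5+yt*s),1) for s in(-18.4,18.4,)],np.round(projw(c,p-xt*9.5+yt*18.4),1))
E
```

```text
[461.06349187 129.62549689  48.84506946] [1.1380e-01 4.6870e-01 1.8619e+00 1.0000e-04 8.0810e-01 2.7790e-01]
32 [245.1 227.1] [305.7 227. ] [304.8 255.7]
40 [244.  231.4] [306.9 231.3] [306. 261.]
48 [242.7 236.1] [308.3 236. ] [307.2 266.6]
55 [241.5 240.5] [309.6 240.4] [308.3 271.9]
62 [240.2 245.3] [310.9 245.2] [309.6 277.6]
70 [238.6 251.2] [312.6 251.1] [311.1 284.6]
```

The tip corners at about (241,243) and (311,243) cast to z≈60. So the fingertips sit about 12 mm above the reported TCP, not 17 mm ahead of it, and the jaws closed just over the lid without pressing (Fz≈0). From here I'll take tip z ≈ TCP z + 12. The bottles were held by the shoulder, so I'll take them lower on the way back. Now I'll raise, open, and go to TCP z≈20 (tips at 32).

>>> carry_out:
  moves: [0,0,-0.02,0,0,0,0.4,0,0,-0.03,0,0,0,0.6,0,0,-0.03,0,0,0,0.8,0,0,-0.03,0,0,0,1,0,0,-0.03,0,0,0,1,0,0,-0.03,0,0,0,1,0,0,-0.03,0,0,0,1,0,0,-0.03,0,0,0,1]

```text
time: 30.75
tool_pos: [461.0, 129.6, 60.7]
tcp_rot: [3.139, -0.001, 1.407]
contact_force: [0.9, -0.4, 0.1]
grip_width: 88.4
```

```bash
python3 go.py 461 129.6 20; python3 - <<'E'
from h import *
c=get_calibration('wrist');im=capture('wrist')[:,:,::-1];cv2.imwrite('pics/w20.png',im)
h=cv2.cvtColor(im.copy(),cv2.COLOR_BGR2HSV).astype(int);H,S,V=h[:,:,0],h[:,:,1],h[:,:,2]
for b in blobs((abs(H-65)<20)&(S>120)&(V>80),200)[:3]: print('green',b[2],onz(raw(c,*b[2][0]),60))
E
```

```text
t 30.75 pos [461.  129.6  60.7] rpy [179.9  -0.   80.6] F [ 0.9 -0.4  0.1] w 88.4
-> [461.0, 129.6, 20.0] shift [-0.000e+00 -1.000e-04  1.018e-01] turn [ 0.0048 -0.0015 -0.0002]
green [array([276. , 234.5]), array([ 77., 108.]), 90.0] [462.95520309 139.95386114]
```

View pics/w20.png

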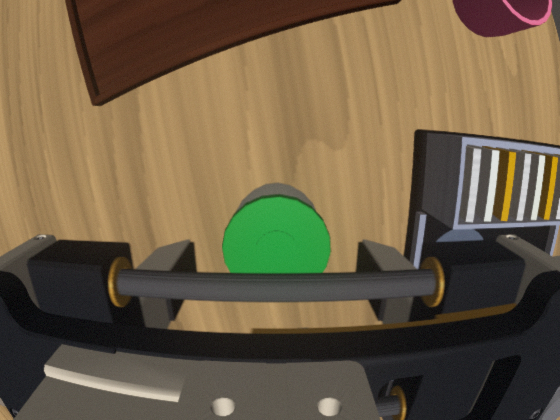

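>>> carry_out:
  moves: [0,0,0.025,0.004,0,0,1,0,0,0.055,0.004,0,0,1,0,0,0.08,0.004,0,0,1,0,0,0.095,0.004,0,0,1,0,0,0.102,0.004,0,0,0.9,0,0,0.102,0.004,0,0,0.8,0,0,0.102,0.004,0,0,0.74,0,0,0.102,0.004,0,0,0.7]

```text
time: 31.6
tool_pos: [461.4, 129.7, 20.3]
tcp_rot: [3.14, -0.001, 1.407]
contact_force: [0.3, 0.4, -0.5]
grip_width: 65.8
```

>>> carry_out:
  moves: [0,0,0,0,0,0,0.68,0,0,0,0,0,0,0.64,0,0,0,0,0,0,0.6,0,0,0,0,0,0,0.5,0,0,0,0,0,0,0.45,0,0,0,0,0,0,0.45,0,0,0,0,0,0,0.45,0,0,0,0,0,0,0.45]

```text
time: 32.4
tool_pos: [461.4, 129.7, 20.6]
tcp_rot: [3.14, -0.001, 1.407]
contact_force: [-2.6, 0.5, 6.1]
grip_width: 61.6
```

```bash
python3 go.py 461 129.6 20; python3 - <<'E'
from h import *
c=get_calibration('wrist');im=capture('wrist')[:,:,::-1];cv2.imwrite('pics/w21.png',im)
im=capture('scene')[:,:,::-1][100:260,200:400];cv2.imwrite('pics/s21z.png',cv2.resize(im,None,fx=3.7,fy=3.7,interpolation=cv2.INTER_CUBIC))
E
```

```text
t 32.4 pos [461.4 129.7  20.6] rpy [ 1.799e+02 -1.000e-01  8.060e+01] F [-2.6  0.5  6.1] w 61.6
-> [461.0, 129.6, 20.0] shift [-0.0004 -0.0011  0.0014] turn [ 0.0028 -0.0021 -0.0002]
```

View pics/w21.png

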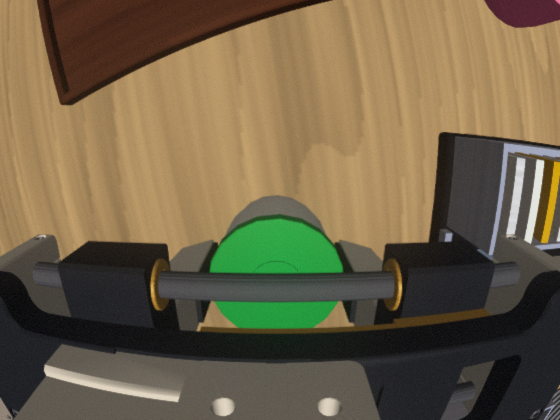

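View pics/s21z.png

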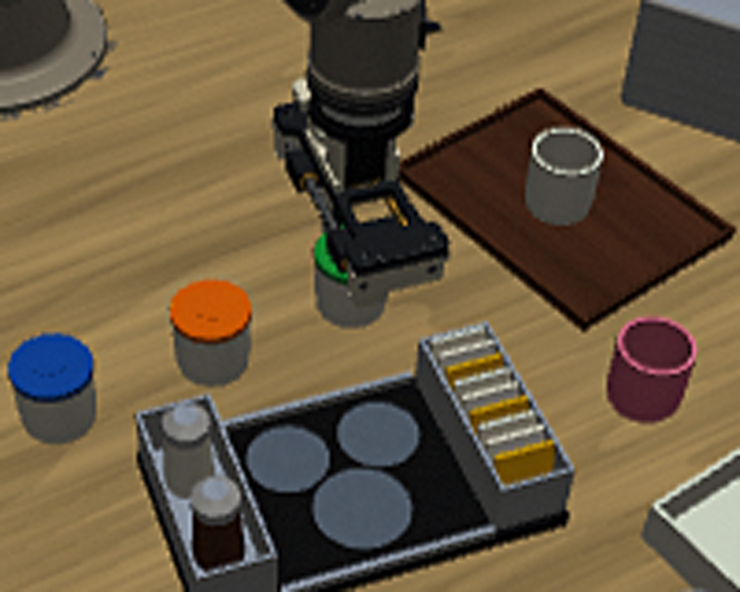

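>>> carry_out:
  moves: [0,0,-0.005,0,0,0,0.45,0,0,-0.02,0,0,0,0.45,0,0,-0.05,0,0,0,0.45,0,0,-0.1,0,0,0,0.45,0,0,-0.17,0,0,0,0.45,0,0,-0.25,0,0,0,0.45,0,0,-0.32,0,0,0,0.45,0,0,-0.36,0,0,0,0.45]

```text
time: 33.3
tool_pos: [461.9, 129.7, 166.9]
tcp_rot: [3.137, -0.002, 1.407]
contact_force: [0.7, 0.3, -3.2]
grip_width: 61.5
```

```bash
python3 go.py 654.6 26.8 170; python3 - <<'E'
from h import *
c=get_calibration('wrist');im=capture('scene')[:,:,::-1];cv2.imwrite('pics/s22.png',im)
E
```

```text
t 33.3 pos [461.9 129.7 166.9] rpy [ 1.798e+02 -1.000e-01  8.060e+01] F [ 0.7  0.3 -3.2] w 61.5
-> [654.6, 26.8, 170.0] shift [-0.175   0.5174 -0.0058] turn [ 0.0082 -0.0037 -0.0001]
```

View pics/s22.png

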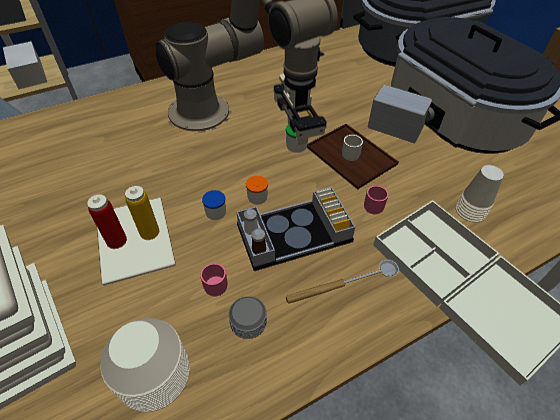

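The green pot hangs upright, the bottles stand on the board, and the empty pot is on the tray. Now to the stand.

>>> carry_out:
  moves: [-0.015,0.05,0,0,0,0,0.45,-0.04,0.12,0,0,0,0,0.45,-0.07,0.21,0,0,0,0,0.45,-0.105,0.31,0,0,0,0,0.45,-0.135,0.4,0,0,0,0,0.45,-0.16,0.47,0,0.008,-0.003,0,0.45,-0.172,0.51,0,0.008,-0.003,0,0.45,-0.175,0.517,0,0.008,-0.003,0,0.45]

```text
time: 34.15
tool_pos: [656.3, 25.6, 168.0]
tcp_rot: [3.14, -0.001, 1.405]
contact_force: [0.1, 0.5, -3.2]
grip_width: 61.4
```

```bash
python3 go.py 654.6 26.8 36
```

```text
t 34.15 pos [656.3  25.6 168. ] rpy [179.9  -0.   80.5] F [ 0.1  0.5 -3.2] w 61.4
-> [654.6, 26.8, 36.0] shift [ 0.0019 -0.005   0.3299] turn [ 0.0026 -0.0015 -0.0029]
```

>>> carry_out:
  moves: [0.002,-0.005,0.01,0,0,0,0.45,0.002,-0.005,0.05,0,0,0,0.45,0.002,-0.005,0.11,0,0,0,0.45,0.002,-0.005,0.18,0,0,0,0.45,0.002,-0.005,0.24,0,0,0,0.45,0.002,-0.005,0.28,0,0,0,0.45,0.002,-0.005,0.3,0,0,0,0.45,0.002,-0.005,0.305,0,0,0,0.45]

```text
time: 34.95
tool_pos: [653.3, 27.5, 44.9]
tcp_rot: [-3.141, -0.001, 1.406]
contact_force: [0.2, 0.1, -3.5]
grip_width: 61.5
```

```bash
python3 go.py 654.6 26.8 35.6
```

```text
t 34.95 pos [653.3  27.5  44.9] rpy [-179.9   -0.    80.5] F [ 0.2  0.1 -3.5] w 61.5
-> [654.6, 26.8, 35.6] shift [-0.0012  0.0036  0.0234] turn [-0.002  -0.0013 -0.0017]
```

>>> carry_out:
  moves: [-0.001,0.003,0.006,0,0,0,0.45,-0.001,0.003,0.012,0,0,0,0.45,-0.001,0.003,0.016,0,0,0,0.45,-0.001,0.003,0.019,0,0,0,0.45,-0.001,0.003,0.021,0,0,0,0.45,-0.001,0.003,0.0225,0,0,0,0.45,-0.001,0.003,0.0235,0,0,0,0.45,-0.001,0.003,0.0235,0,0,0,0.45]

```text
time: 35.75
tool_pos: [654.5, 26.9, 35.8]
tcp_rot: [-3.141, -0.001, 1.406]
contact_force: [-0.2, 0.7, -2.0]
grip_width: 61.6
```

```bash
python3 go.py 654.6 26.8 35.6; python3 - <<'E'
from h import *
c=get_calibration('wrist');im=capture('wrist')[:,:,::-1];cv2.imwrite('pics/w23.png',im)
E
```

```text
t 35.75 pos [654.5  26.9  35.8] rpy [-180.    -0.    80.5] F [-0.2  0.7 -2. ] w 61.6
-> [654.6, 26.8, 35.6] shift [-0.0001  0.0004  0.0004] turn [-0.0016 -0.0013 -0.0018]
```

View pics/w23.png

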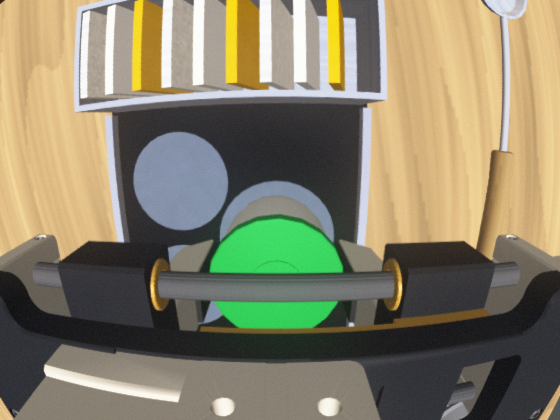

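>>> carry_out:
  moves: [0,0,0.001,0,0,0,0.45,0,0,0.002,0,0,0,0.45,0,0,0.0025,0,0,0,0.45,0,0,0.0025,0,0,0,0.45,0,0,0.0025,0,0,0,0.68,0,0,0.0025,0,0,0,0.72,0,0,0.0025,0,0,0,0.85,0,0,0.0025,0,0,0,1]

```text
time: 36.6
tool_pos: [654.7, 26.9, 34.6]
tcp_rot: [-3.141, -0.001, 1.406]
contact_force: [-0.6, 0.2, -0.8]
grip_width: 77.9
```

>>> carry_out:
  moves: [0,0,0,0,0,0,1,0,0,0,0,0,0,1,0,0,-0.03,0,0,0,1,0,0,-0.1,0,0,0,1,0,0,-0.19,0,0,0,1,0,0,-0.28,0,0,0,1,0,0,-0.36,0,0,0,1,0,0,-0.4,0,0,0,1]

```text
time: 37.4
tool_pos: [656.0, 26.7, 199.5]
tcp_rot: [3.136, -0.001, 1.406]
contact_force: [-0.1, 0.1, -0.5]
grip_width: 91.7
```

```bash
python3 go.py 451 -314.5 245; python3 - <<'E'
from h import *
c=get_calibration('wrist');im=capture('wrist')[:,:,::-1];cv2.imwrite('pics/w24.png',im)
h=cv2.cvtColor(im.copy(),cv2.COLOR_BGR2HSV).astype(int);H,S,V=h[:,:,0],h[:,:,1],h[:,:,2]
for b in blobs((abs(H-65)<20)&(S>120)&(V>80),200)[:3]: print('green',b[2],onz(raw(c,*b[2][0]),75))
E
```

```text
t 37.4 pos [656.   26.7 199.5] rpy [ 1.797e+02 -1.000e-01  8.060e+01] F [-0.1  0.1 -0.5] w 91.7
-> [451.0, -314.5, 245.0] shift [-0.9254 -0.3647 -0.1171] turn [ 0.0112 -0.0026 -0.0017]
green [array([273.3, 199.2]), array([65.8, 65.1]), 45.0] [654.84259751  27.92811166]
```

View pics/w24.png

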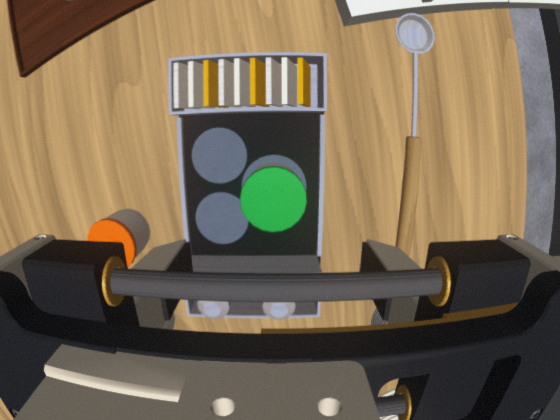

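Green is upright on the back pad at (654.8, 27.9), which is on target. Now back to the yellow bottle.

>>> carry_out:
  moves: [-0.06,-0.02,-0.05,0,0,0,1,-0.16,-0.063,-0.1,0,0,0,1,-0.27,-0.107,-0.117,0,0,0,1,-0.38,-0.15,-0.117,0,0,0,1,-0.49,-0.193,-0.117,0,0,0,1,-0.6,-0.236,-0.117,0,0,0,1,-0.71,-0.28,-0.117,0,0,0,1,-0.82,-0.323,-0.117,0,0,0,1]

```text
time: 38.25
tool_pos: [473.6, -277.0, 246.6]
tcp_rot: [3.133, -0.002, 1.406]
contact_force: [-0.3, -1.0, 0.0]
grip_width: 91.3
```

```bash
python3 go.py 451 -314.6 215
```

```text
t 38.25 pos [ 473.6 -277.   246.6] rpy [ 1.795e+02 -1.000e-01  8.060e+01] F [-0.3 -1.   0. ] w 91.3
-> [451.0, -314.6, 215.0] shift [-0.1022 -0.0409  0.0784] turn [ 0.0169 -0.0029 -0.0015]
```

>>> carry_out:
  moves: [-0.05,-0.02,0,0.008,0,0,1,-0.085,-0.034,0.01,0.017,-0.003,0,1,-0.1,-0.04,0.03,0.017,-0.003,0,1,-0.102,-0.041,0.05,0.017,-0.003,0,1,-0.102,-0.041,0.07,0.017,-0.003,0,1,-0.102,-0.041,0.078,0.017,-0.003,0,1,-0.102,-0.041,0.078,0.017,-0.003,0,1,-0.102,-0.041,0.078,0.017,-0.003,0,1]

```text
time: 39.05
tool_pos: [451.5, -314.0, 215.3]
tcp_rot: [3.141, 0.0, 1.407]
contact_force: [-0.2, 0.3, 1.1]
grip_width: 91.6
```

```bash
python3 go.py 451 -314.6 116; python3 - <<'E'
from h import *
c=get_calibration('wrist');im=capture('wrist')[:,:,::-1];cv2.imwrite('pics/w25.png',im)
E
```

```text
t 39.05 pos [ 451.5 -314.   215.3] rpy [180.    0.   80.6] F [-0.2  0.3  1.1] w 91.6
-> [451.0, -314.6, 116.0] shift [-0.0017 -0.001   0.2482] turn [0.0003 0.0001 0.0007]
```

View pics/w25.png

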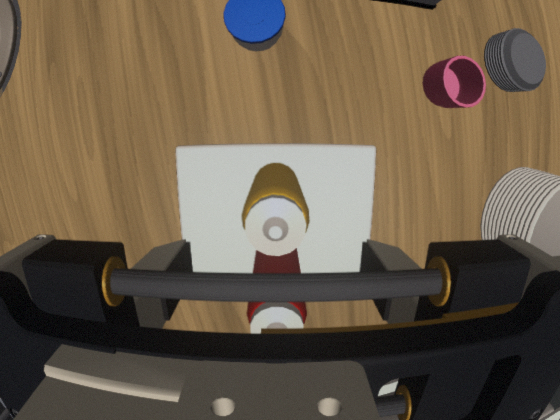

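Yellow's cap is centred at (275,225). I'll descend slowly to a slightly lower grip than before, watching the force because the true body clearance above the nozzle is uncertain.

>>> carry_out:
  moves: [-0.0015,-0.001,0.03,0,0,0,1,-0.0015,-0.001,0.07,0,0,0,1,-0.0015,-0.001,0.11,0,0,0,1,-0.0015,-0.001,0.145,0,0,0,1,-0.0015,-0.001,0.17,0,0,0,1,-0.0015,-0.001,0.185,0,0,0,1,-0.0015,-0.001,0.19,0,0,0,1,-0.0015,-0.001,0.19,0,0,0,1]

```text
time: 39.9
tool_pos: [451.1, -314.8, 139.5]
tcp_rot: [3.141, 0.0, 1.407]
contact_force: [-0.7, -0.1, 0.3]
grip_width: 91.7
```

```bash
python3 go.py 451 -314.6 133; python3 - <<'E'
from h import *
im=capture('scene')[:,:,::-1];cv2.imwrite('pics/s26z.png',cv2.resize(im[140:300,60:240],None,fx=3.7,fy=3.7,interpolation=cv2.INTER_CUBIC))
E
```

```text
t 39.9 pos [ 451.1 -314.8  139.5] rpy [180.    0.   80.6] F [-0.7 -0.1  0.3] w 91.7
-> [451.0, -314.6, 133.0] shift [ 0.0006 -0.0003  0.0163] turn [0.0012 0.0008 0.0001]
```

View pics/s26z.png

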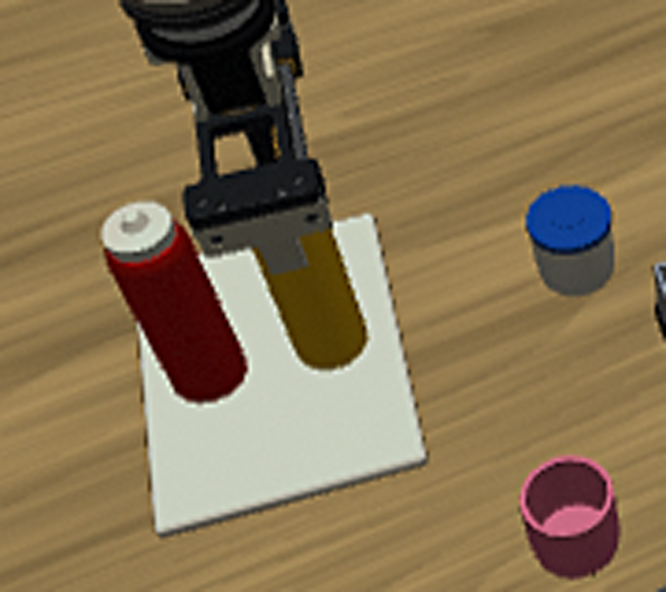

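```bash
python3 - <<'E'
from h import *
cs=get_calibration('scene')
xd=np.array([.987,-.163,0]);p0=np.array([451.,-314.7,0])
for px in((272,275),(310,265),(255,246),(205,253),(330,229)):
    o,d=ray(cs,px[0]/3.7+60-.4,px[1]/3.7+140-.4)
    print(px,*[(o+((p0+xd*off-o)@xd)/(d@xd)*d).round(0) for off in(46,65,95)])
E
```

```text
(272, 275) [ 494. -337.  146.] [ 513. -336.  166.] [ 544. -336.  199.]
(310, 265) [ 498. -313.  146.] [ 517. -313.  167.] [ 547. -314.  200.]
(255, 246) [ 494. -339.  175.] [ 513. -339.  195.] [ 543. -339.  226.]
(205, 253) [ 489. -368.  179.] [ 508. -367.  199.] [ 539. -365.  230.]
(330, 229) [ 501. -294.  175.] [ 520. -295.  194.] [ 550. -297.  226.]
```

The plate's edge fits the gripper body's end at about 70 mm above the tips, so there's room to go 18 mm lower.

>>> carry_out:
  moves: [0.0005,0,0.01,0,0,0,1,0.0005,0,0.02,0,0,0,1,0.0005,0,0.03,0,0,0,1,0.0005,0,0.038,0,0,0,1,0.0005,0,0.044,0,0,0,1,0.0005,0,0.046,0,0,0,0.8,0.0005,0,0.046,0,0,0,0.7,0.0005,0,0.046,0,0,0,0.62]

```text
time: 40.75
tool_pos: [451.3, -314.8, 121.6]
tcp_rot: [3.14, 0.001, 1.407]
contact_force: [-0.5, -0.5, -0.1]
grip_width: 72.2
```

>>> carry_out:
  moves: [0,0,0,0,0,0,0.6,0,0,0,0,0,0,0.55,0,0,0,0,0,0,0.5,0,0,0,0,0,0,0.4,0,0,0,0,0,0,0.3,0,0,0,0,0,0,0.3,0,0,0,0,0,0,0.3,0,0,0,0,0,0,0.3]

```text
time: 41.55
tool_pos: [451.3, -314.9, 121.7]
tcp_rot: [3.14, 0.001, 1.407]
contact_force: [0.3, 0.0, 1.3]
grip_width: 50.7
```

```bash
python3 go.py 451 -314.6 270; python3 - <<'E'
from h import *
im=capture('wrist')[:,:,::-1];cv2.imwrite('pics/w27.png',im)
E
```

```text
t 41.55 pos [ 451.3 -314.9  121.7] rpy [1.799e+02 1.000e-01 8.060e+01] F [0.3 0.  1.3] w 50.7
-> [451.0, -314.6, 270.0] shift [ 3.000e-04 -4.000e-04 -3.709e-01] turn [0.0027 0.0019 0.0001]
```

View pics/w27.png

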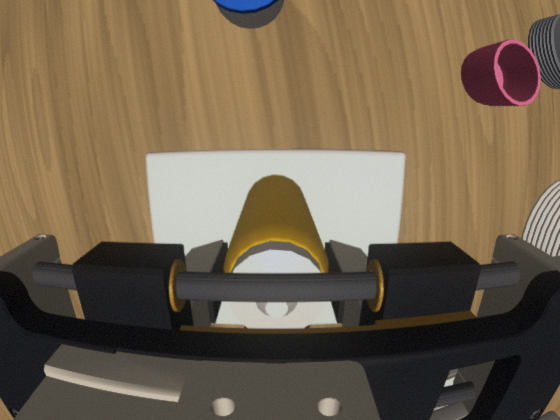

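Now w = 50.7 mm, so the grip is on the straight body. Lift and carry back.

>>> carry_out:
  moves: [0,0,-0.008,0,0,0,0.3,0,0,-0.03,0,0,0,0.3,0,0,-0.07,0,0,0,0.3,0,0,-0.13,0,0,0,0.3,0,0,-0.2,0,0,0,0.3,0,0,-0.27,0,0,0,0.3,0.03,0.005,-0.32,0,0,0,0.3,0.1,0.02,-0.35,0,0,0,0.3]

```text
time: 42.4
tool_pos: [465.5, -278.0, 263.8]
tcp_rot: [3.138, 0.003, 1.404]
contact_force: [0.3, 1.2, -3.8]
grip_width: 50.6
```

```bash
python3 go.py 602.8 72.4 262
```

```text
t 42.4 pos [ 465.5 -278.   263.8] rpy [179.8   0.2  80.4] F [ 0.3  1.2 -3.8] w 50.6
-> [602.8, 72.4, 262.0] shift [0.9207 0.193  0.0023] turn [ 0.007  0.006 -0.005]
```

>>> carry_out:
  moves: [0.11,0.022,0,0,0,0,0.3,0.23,0.047,0,0,0,0,0.3,0.35,0.073,0,0,0,0,0.3,0.47,0.098,0,0,0,0,0.3,0.59,0.123,0,0.007,0.006,-0.005,0.3,0.7,0.147,0,0.007,0.006,-0.005,0.3,0.8,0.168,0,0.007,0.006,-0.005,0.3,0.87,0.182,0,0.007,0.006,-0.005,0.3]

```text
time: 43.2
tool_pos: [595.4, 56.1, 263.1]
tcp_rot: [-3.141, -0.001, 1.409]
contact_force: [-0.3, -0.6, -3.4]
grip_width: 51.0
```

```bash
python3 go.py 602.8 72.4 140
```

```text
t 43.2 pos [595.4  56.1 263.1] rpy [-180.    -0.    80.7] F [-0.3 -0.6 -3.4] w 51.0
-> [602.8, 72.4, 140.0] shift [0.043  0.0118 0.3077] turn [-0.0008 -0.0013  0.0037]
```

>>> carry_out:
  moves: [0.025,0.007,0,0,0,0.003,0.3,0.04,0.011,0,0,0,0.003,0.3,0.043,0.012,0.01,0,0,0.003,0.3,0.043,0.012,0.05,0,0,0.003,0.3,0.043,0.012,0.1,0,0,0.003,0.3,0.043,0.012,0.15,0,0,0.003,0.3,0.043,0.012,0.19,0,0,0.003,0.3,0.043,0.012,0.21,0,0,0.003,0.3]

```text
time: 44.0
tool_pos: [601.8, 70.6, 177.4]
tcp_rot: [-3.138, 0.0, 1.405]
contact_force: [-0.4, 0.9, -3.7]
grip_width: 50.7
```

```bash
python3 go.py 602.8 72.4 140
```

```text
t 44.0 pos [601.8  70.6 177.4] rpy [-179.8    0.    80.5] F [-0.4  0.9 -3.7] w 50.7
-> [602.8, 72.4, 140.0] shift [0.0048 0.0021 0.0935] turn [-0.0063  0.0005 -0.0031]
```

>>> carry_out:
  moves: [0.005,0.002,0.01,-0.005,0,-0.003,0.3,0.005,0.002,0.03,-0.005,0,-0.003,0.3,0.005,0.002,0.055,-0.005,0,-0.003,0.3,0.005,0.002,0.08,-0.005,0,-0.003,0.3,0.005,0.002,0.1,-0.005,0,-0.003,0.3,0.005,0.002,0.11,-0.005,0,-0.003,0.3,0.005,0.002,0.113,-0.005,0,-0.003,0.3,0.005,0.002,0.113,-0.005,0,-0.003,0.3]

```text
time: 44.8
tool_pos: [602.9, 72.5, 132.2]
tcp_rot: [-3.141, 0.0, 1.407]
contact_force: [-0.2, -0.0, -3.9]
grip_width: 50.8
```

```bash
python3 go.py 602.8 72.4 124.7; python3 - <<'E'
from h import *
im=capture('wrist')[:,:,::-1];cv2.imwrite('pics/w28.png',im)
im=capture('top')[:,:,::-1];cv2.imwrite('pics/t28.png',im)
E
```

```text
t 44.8 pos [602.9  72.5 132.2] rpy [-180.     0.    80.6] F [-0.2 -0.  -3.9] w 50.8
-> [602.8, 72.4, 124.7] shift [-0.0004 -0.0001  0.0187] turn [-0.0012  0.0004  0.0001]
```

View pics/w28.png

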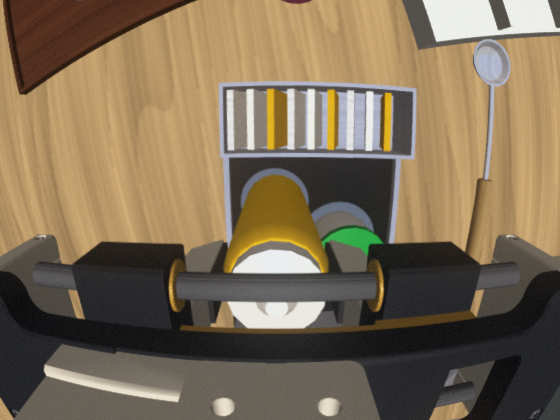

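Bottle is over its pad, with pad margin showing evenly. Lower gently.

>>> carry_out:
  moves: [0,0,0.005,0,0,0,0.3,0,0,0.009,0,0,0,0.3,0,0,0.013,0,0,0,0.3,0,0,0.016,0,0,0,0.3,0,0,0.018,0,0,0,0.3,0,0,0.0195,0,0,0,0.3,0,0,0.02,0,0,0,0.3,0,0,0.02,0,0,0,0.3]

```text
time: 45.7
tool_pos: [603.1, 72.5, 124.7]
tcp_rot: [3.141, 0.0, 1.407]
contact_force: [-0.4, -0.1, -1.9]
grip_width: 50.8
```

```bash
python3 go.py 602.8 72.4 124.7
```

```text
t 45.7 pos [603.1  72.5 124.7] rpy [180.    0.   80.6] F [-0.4 -0.1 -1.9] w 50.8
-> [602.8, 72.4, 124.7] shift [-0.0005 -0.0006  0.0001] turn [0.0006 0.0002 0.0001]
```

>>> carry_out:
  moves: [0,-0.0005,0.001,0,0,0,0.3,0,-0.0005,0.002,0,0,0,0.3,0,-0.0005,0.0025,0,0,0,0.3,0,-0.0005,0.0025,0,0,0,0.3,0,-0.0005,0.0025,0,0,0,0.57,0,-0.0005,0.0025,0,0,0,0.65,0,-0.0005,0.0025,0,0,0,0.8,0,-0.0005,0.0025,0,0,0,1]

```text
time: 46.5
tool_pos: [603.0, 72.5, 123.5]
tcp_rot: [3.141, 0.0, 1.407]
contact_force: [-0.7, 0.9, 0.6]
grip_width: 70.9
```

>>> carry_out:
  moves: [0,0,0,0,0,0,1,0,0,0,0,0,0,1,0,0,0,0,0,0,1,0,0,-0.03,0,0,0,1,0,0,-0.1,0,0,0,1,0,0,-0.19,0,0,0,1,0,0,-0.28,0,0,0,1,-0.05,-0.01,-0.32,0,0,0,1]

```text
time: 47.3
tool_pos: [597.3, 54.9, 256.4]
tcp_rot: [3.134, -0.002, 1.409]
contact_force: [0.7, 0.0, -0.0]
grip_width: 91.7
```

```bash
python3 go.py 437 -403.9 250
```

```text
t 47.3 pos [597.3  54.9 256.4] rpy [ 1.796e+02 -1.000e-01  8.070e+01] F [ 0.7  0.  -0. ] w 91.7
-> [437.0, -403.9, 250.0] shift [-1.1966 -0.2109  0.0125] turn [ 0.0137 -0.0031  0.0045]
```

>>> carry_out:
  moves: [-0.12,-0.021,0,0,0,0,1,-0.24,-0.042,0,0,0,0,1,-0.36,-0.063,0,0,0,0,1,-0.48,-0.085,0,0,0,0,1,-0.6,-0.106,0,0,0,0,1,-0.72,-0.127,0,0,0,0,1,-0.84,-0.148,0,0,0,0,1,-0.96,-0.169,0,0,0,0,1]

```text
time: 48.1
tool_pos: [467.9, -315.0, 256.6]
tcp_rot: [3.133, -0.001, 1.409]
contact_force: [0.1, -0.8, -0.0]
grip_width: 92.0
```

```bash
python3 go.py 437 -403.9 200
```

```text
t 48.1 pos [ 467.9 -315.   256.6] rpy [179.5  -0.   80.7] F [ 0.1 -0.8 -0. ] w 92.0
-> [437.0, -403.9, 200.0] shift [-0.2319 -0.0416  0.1409] turn [ 0.0163 -0.0015  0.0046]
```

>>> carry_out:
  moves: [-0.11,-0.02,0.0,0.01,0,0.003,1,-0.18,-0.032,0.0,0.016,0,0.005,1,-0.22,-0.04,0.02,0.016,0,0.005,1,-0.232,-0.0416,0.05,0.016,0,0.005,1,-0.232,-0.0416,0.09,0.016,0,0.005,1,-0.232,-0.0416,0.12,0.016,0,0.005,1,-0.232,-0.0416,0.141,0.016,0,0.005,1,-0.232,-0.0416,0.141,0.016,0,0.005,1]

```text
time: 48.9
tool_pos: [437.1, -402.5, 198.5]
tcp_rot: [-3.14, -0.003, 1.408]
contact_force: [0.3, -0.3, -0.0]
grip_width: 91.4
```

```bash
python3 go.py 437 -403.9 121.5; python3 - <<'E'
from h import *
im=capture('wrist')[:,:,::-1];cv2.imwrite('pics/w29.png',im)
E
```

```text
t 48.9 pos [ 437.1 -402.5  198.5] rpy [-179.9   -0.2   80.7] F [ 0.3 -0.3 -0. ] w 91.4
-> [437.0, -403.9, 121.5] shift [-0.0041  0.0007  0.1925] turn [-0.0034 -0.0052  0.0022]
```

View pics/w29.png

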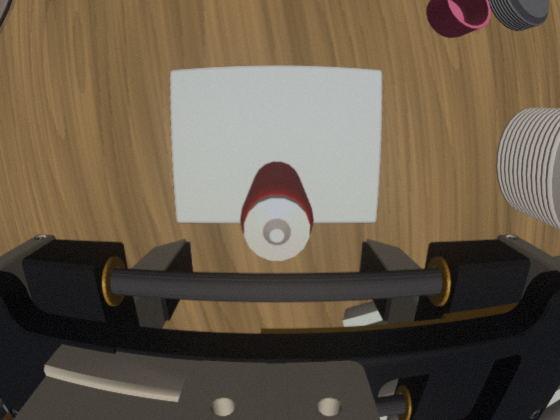

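The red cap is centred at (277,228). Descend to the body and close.

>>> carry_out:
  moves: [-0.003,0,0.03,-0.003,-0.005,0.002,1,-0.004,0.0005,0.07,-0.003,-0.005,0.002,1,-0.004,0.0005,0.11,-0.003,-0.005,0.002,1,-0.004,0.0005,0.14,-0.003,-0.005,0.002,1,-0.004,0.0005,0.165,-0.003,-0.005,0.002,1,-0.004,0.0005,0.182,-0.003,-0.005,0.002,1,-0.004,0.0005,0.1925,-0.003,-0.005,0.002,1,-0.004,0.0005,0.1925,-0.003,-0.005,0.002,0.9]

```text
time: 49.75
tool_pos: [437.2, -404.5, 122.3]
tcp_rot: [3.141, 0.001, 1.407]
contact_force: [0.0, 1.1, -0.6]
grip_width: 87.7
```

>>> carry_out:
  moves: [0,0,0,0,0,0,0.8,0,0,0,0,0,0,0.7,0,0,0,0,0,0,0.6,0,0,0,0,0,0,0.57,0,0,0,0,0,0,0.5,0,0,0,0,0,0,0.4,0,0,0,0,0,0,0.3,0,0,0,0,0,0,0.3]

```text
time: 50.55
tool_pos: [437.2, -404.5, 122.5]
tcp_rot: [3.141, 0.001, 1.407]
contact_force: [-0.7, 0.2, 2.7]
grip_width: 51.3
```

```bash
python3 go.py 437 -403.9 260; python3 - <<'E'
from h import *
im=capture('wrist')[:,:,::-1];cv2.imwrite('pics/w30.png',im)
E
```

```text
t 50.55 pos [ 437.2 -404.5  122.5] rpy [1.799e+02 1.000e-01 8.060e+01] F [-0.7  0.2  2.7] w 51.3
-> [437.0, -403.9, 260.0] shift [ 0.0011 -0.0005 -0.3438] turn [ 0.0017  0.0019 -0.0002]
```

View pics/w30.png

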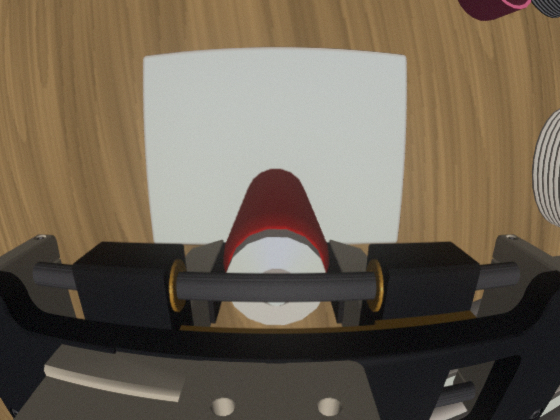

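>>> carry_out:
  moves: [0,0,-0.008,0,0,0,0.3,0,0,-0.03,0,0,0,0.3,0,0,-0.07,0,0,0,0.3,0,0,-0.13,0,0,0,0.3,0,0,-0.2,0,0,0,0.3,0,0,-0.27,0,0,0,0.3,0.03,0.005,-0.32,0,0,0,0.3,0.1,0.02,-0.35,0,0,0,0.3]

```text
time: 51.4
tool_pos: [451.2, -367.8, 264.5]
tcp_rot: [3.139, 0.003, 1.404]
contact_force: [0.7, 0.1, -3.0]
grip_width: 50.9
```

```bash
python3 go.py 589.1 0.4 262
```

```text
t 51.4 pos [ 451.2 -367.8  264.5] rpy [179.8   0.2  80.4] F [ 0.7  0.1 -3. ] w 50.9
-> [589.1, 0.4, 262.0] shift [0.965  0.1869 0.0035] turn [ 0.0053  0.0066 -0.0056]
```

>>> carry_out:
  moves: [0.11,0.021,0,0,0,0,0.3,0.23,0.0445,0,0,0,0,0.3,0.35,0.068,0,0,0,0,0.3,0.47,0.091,0,0,0,0,0.3,0.59,0.114,0,0.005,0.006,-0.005,0.3,0.7,0.136,0,0.005,0.006,-0.005,0.3,0.8,0.155,0,0.005,0.006,-0.005,0.3,0.87,0.169,0,0.005,0.006,-0.005,0.3]

```text
time: 52.2
tool_pos: [576.0, -32.9, 263.7]
tcp_rot: [-3.141, -0.0, 1.408]
contact_force: [0.8, -1.4, -2.8]
grip_width: 50.8
```

```bash
python3 go.py 589.1 0.4 262
```

```text
t 52.2 pos [576.  -32.9 263.7] rpy [-180.    -0.    80.7] F [ 0.8 -1.4 -2.8] w 50.8
-> [589.1, 0.4, 262.0] shift [0.0874 0.0189 0.0044] turn [-0.0003 -0.0009  0.0033]
```

>>> carry_out:
  moves: [0.03,0.006,0,0,0,0.003,0.3,0.055,0.012,0,0,0,0.003,0.3,0.075,0.016,0,0,0,0.003,0.3,0.0874,0.019,0.01,0,0,0.003,0.3,0.0874,0.019,0.05,0,0,0.003,0.3,0.0874,0.019,0.1,0,0,0.003,0.3,0.0874,0.019,0.15,0,0,0.003,0.3,0.0874,0.019,0.18,0,0,0.003,0.3]

```text
time: 53.0
tool_pos: [588.3, -0.5, 189.9]
tcp_rot: [-3.139, -0.0, 1.405]
contact_force: [-0.4, -0.5, -3.8]
grip_width: 50.8
```

```bash
python3 go.py 589.1 0.4 140
```

```text
t 53.0 pos [ 5.883e+02 -5.000e-01  1.899e+02] rpy [-179.8   -0.    80.5] F [-0.4 -0.5 -3.8] w 50.8
-> [589.1, 0.4, 140.0] shift [0.0026 0.0021 0.1247] turn [-0.0053 -0.0001 -0.0024]
```

>>> carry_out:
  moves: [0.0026,0.002,0.02,-0.005,0,-0.002,0.3,0.0026,0.002,0.05,-0.005,0,-0.002,0.3,0.0026,0.002,0.08,-0.005,0,-0.002,0.3,0.0026,0.002,0.11,-0.005,0,-0.002,0.3,0.0026,0.002,0.13,-0.005,0,-0.002,0.3,0.0026,0.002,0.14,-0.005,0,-0.002,0.3,0.0026,0.002,0.143,-0.005,0,-0.002,0.3,0.0026,0.002,0.143,-0.005,0,-0.002,0.3]

```text
time: 53.8
tool_pos: [589.3, 0.4, 132.9]
tcp_rot: [3.141, -0.0, 1.407]
contact_force: [0.2, -1.0, -4.3]
grip_width: 51.0
```

```bash
python3 go.py 589.1 0.4 125.5; python3 - <<'E'
from h import *
im=capture('wrist')[:,:,::-1];cv2.imwrite('pics/w31.png',im)
E
```

```text
t 53.8 pos [5.893e+02 4.000e-01 1.329e+02] rpy [180.   -0.   80.6] F [ 0.2 -1.  -4.3] w 51.0
-> [589.1, 0.4, 125.5] shift [-0.0001 -0.0004  0.0185] turn [ 0.0006 -0.0002 -0.0004]
```

View pics/w31.png

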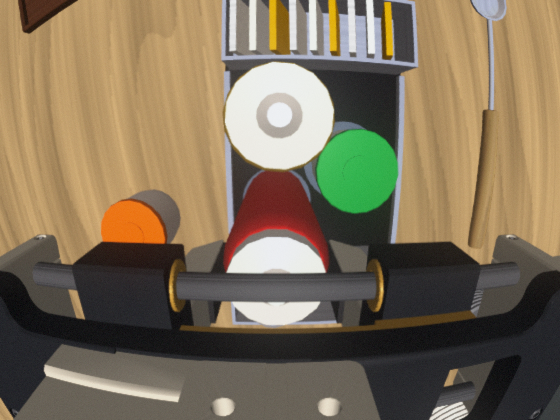

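Red is over its pad, with yellow and green in place. Lower and release.

>>> carry_out:
  moves: [0,0,0.005,0,0,0,0.3,0,0,0.009,0,0,0,0.3,0,0,0.013,0,0,0,0.3,0,0,0.016,0,0,0,0.3,0,0,0.018,0,0,0,0.3,0,0,0.0195,0,0,0,0.3,0,0,0.0205,0,0,0,0.3,0,0,0.0205,0,0,0,0.3]

```text
time: 54.65
tool_pos: [589.4, 0.5, 125.5]
tcp_rot: [3.14, -0.0, 1.407]
contact_force: [-2.0, 0.9, 2.1]
grip_width: 50.6
```

```bash
python3 go.py 589.1 0.4 124.7
```

```text
t 54.65 pos [5.894e+02 5.000e-01 1.255e+02] rpy [179.9  -0.   80.6] F [-2.   0.9  2.1] w 50.6
-> [589.1, 0.4, 124.7] shift [-0.0003 -0.0008  0.0019] turn [ 0.0022 -0.0004 -0.0003]
```

>>> carry_out:
  moves: [0,-0.0005,0,0,0,0,0.3,0,-0.0005,0,0,0,0,0.57,0,-0.0005,0,0,0,0,0.65,0,-0.0005,0,0,0,0,0.8,0,-0.0005,0,0,0,0,1,0,0,0,0,0,0,1,0,0,0,0,0,0,1,0,0,0,0,0,0,1]

```text
time: 55.45
tool_pos: [589.5, 0.5, 125.5]
tcp_rot: [3.14, -0.0, 1.407]
contact_force: [0.0, 0.3, -0.4]
grip_width: 90.6
```

>>> carry_out:
  moves: [0,0,-0.02,0,0,0,1,0,0,-0.07,0,0,0,1,0,0,-0.15,0,0,0,1,0,0,-0.24,0,0,0,1,0,-0.05,-0.32,0,0,0,1,-0.04,-0.1,-0.39,0,0,0,1,-0.13,-0.13,-0.42,0,0,0,1,-0.24,-0.13,-0.42,0,0,0,1]

```text
time: 56.25
tool_pos: [522.0, -85.4, 297.1]
tcp_rot: [3.135, 0.0, 1.41]
contact_force: [0.5, -0.6, -0.9]
grip_width: 92.2
```

>>> carry_out:
  moves: [-0.12,-0.02,0,0,0,0,1,-0.24,-0.05,0,0,0,0,1,-0.36,-0.08,0,0,0,0,1,-0.48,-0.11,0,0,0,0,1,-0.6,-0.14,0,0,0,0,1,-0.7,-0.16,0,0,0,0,1,-0.76,-0.17,0,0,0,0,1,-0.76,-0.17,0,0,0,0,1]

```text
time: 57.05
tool_pos: [404.6, -377.4, 296.8]
tcp_rot: [3.135, 0.001, 1.406]
contact_force: [0.2, 0.1, -0.1]
grip_width: 91.7
```

```bash
python3 go.py 589.1 0.4 124.7; python3 - <<'E'
from h import *
for n in('top','scene'): cv2.imwrite(f'pics/{n}F.png',capture(n)[:,:,::-1])
ct=get_calibration('top')
def hs(im):
    h=cv2.cvtColor(im,cv2.COLOR_BGR2HSV).astype(int);return h[:,:,0],h[:,:,1],h[:,:,2]
for f in('top0','topF'):
    im=cv2.imread(f'pics/{f}.png');H,S,V=hs(im)
    print(f)
    for n,m in dict(green=(abs(H-65)<20)&(S>120)&(V>80),orange=(H<14)&(H>6)&(S>200)&(V>150),blue=(abs(H-110)<12)&(S>150)&(V>80)).items():
        for b in blobs(m,200)[:1]: print(n,b[1],onz(ray(ct,*b[1]),60).round(1),onz(ray(ct,*b[1]),75).round(1))
    M=(S<50)&(V>150);N=np.zeros_like(M);N[175:215,235:305]=M[175:215,235:305]
    for b in blobs(N,150)[:4]: print('cap',b[0],b[1],b[2][:2],onz(ray(ct,*b[1]),175).round(1))
a=[cv2.resize(cv2.imread(f'pics/{f}.png')[138:278,200:350],None,fx=2.6,fy=2.6,interpolation=cv2.INTER_CUBIC) for f in('top0','topF')]
cv2.imwrite('pics/cmpT.png',np.hstack(a))
a=[cv2.resize(cv2.imread(f'pics/{f}.png')[140:280,190:360],None,fx=2.3,fy=2.3,interpolation=cv2.INTER_CUBIC) for f in('scene0','sceneF')]
cv2.imwrite('pics/cmpS.png',np.hstack(a))
E
```

```text
t 57.05 pos [ 404.6 -377.4  296.8] rpy [1.796e+02 1.000e-01 8.050e+01] F [ 0.2  0.1 -0.1] w 91.7
-> [589.1, 0.4, 124.7] shift [1.0082 0.2968 0.4312] turn [ 0.0129  0.0023 -0.0023]
top0
green [227.  260.8] [459.6 129.3] [459.6 127.8]
orange [286.4 258.6] [464.8  -0.7] [464.7  -0.5]
blue [344.2 261. ] [ 460.  -127.7] [ 459.9 -125.8]
cap 324 [250.6 188.6] [array([251. , 188.5]), array([19., 20.])] [602.5  72.6]
cap 322 [286.5 195.5] [array([287. , 195.5]), array([19., 20.])] [589.   1.]
cap 213 [274.1 179. ] [array([274., 180.]), array([10., 26.])] [622.1  25.9]
topF
green [274.5 172.1] [657.1  26.4] [654.4  26.2]
orange [286.1 258.7] [ 4.646e+02 -1.000e-01] [4.645e+02 1.000e-01]
blue [344.2 261. ] [ 460.  -127.7] [ 459.9 -125.8]
cap 323 [284.2 195. ] [array([284., 195.]), array([20., 20.])] [589.9   5.6]
cap 322 [250.7 188.5] [array([251., 188.]), array([20., 20.])] [602.7  72.4]
```

View pics/cmpT.png

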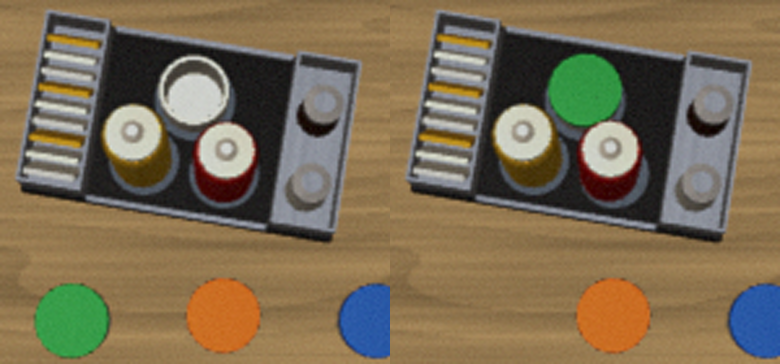

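View pics/cmpS.png

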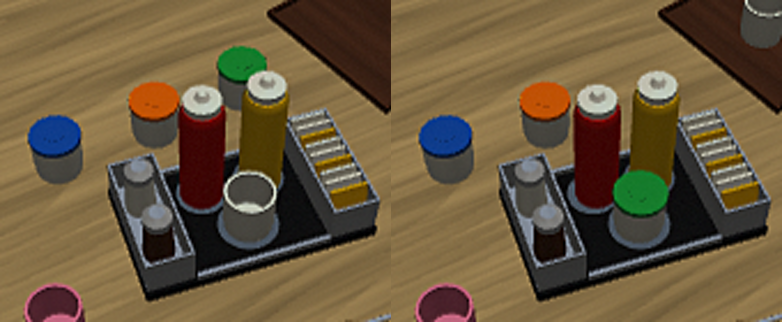

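View pics/sceneF.png

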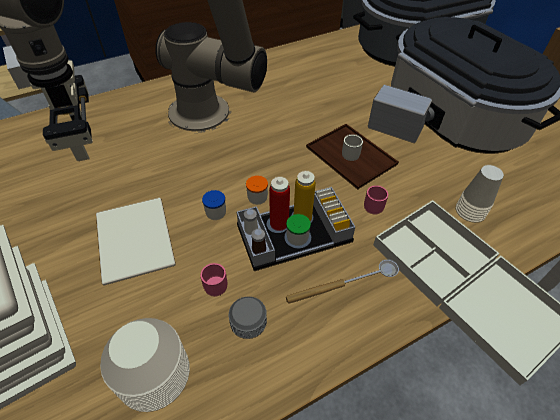

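Yellow, green, orange and blue check out, and the empty pot is on the tray. Red ended 4.6 mm too far along the stand's +y: its cap is at (284.2,195.0), and was at (286.5,195.5). There is plenty of time, so I'll re-grip it and correct.

```bash
python3 go.py 560 -80 290
```

```text
t 57.15 pos [ 405.9 -374.6  297. ] rpy [179.6  -0.   80.7] F [ 0.4  0.6 -0.1] w 91.8
-> [560.0, -80.0, 290.0] shift [0.789  0.2611 0.0194] turn [ 0.0136 -0.0002  0.0034]
```

>>> carry_out:
  moves: [0.1,0.033,0,0,0,0,1,0.21,0.07,0,0,0,0,1,0.33,0.11,0,0,0,0,1,0.45,0.15,0,0.013,0,0.003,1,0.57,0.19,0,0.013,0,0.003,1,0.68,0.225,0.01,0.013,0,0.003,1,0.76,0.25,0.019,0.013,0,0.003,1,0.789,0.261,0.019,0.013,0,0.003,1]

```text
time: 57.95
tool_pos: [560.5, -75.1, 290.2]
tcp_rot: [-3.142, -0.001, 1.413]
contact_force: [0.4, -0.6, 0.8]
grip_width: 91.6
```

```bash
python3 go.py 590 5 220
```

```text
t 57.95 pos [560.5 -75.1 290.2] rpy [-1.80e+02 -1.00e-01  8.09e+01] F [ 0.4 -0.6  0.8] w 91.6
-> [590.0, 5.0, 220.0] shift [0.2091 0.0414 0.1757] turn [-0.0001 -0.0023  0.0115]
```

>>> carry_out:
  moves: [0.07,0.014,0,0,0,0.01,1,0.14,0.028,0,0,-0.002,0.011,1,0.19,0.038,0.02,0,-0.002,0.011,1,0.209,0.0414,0.06,0,-0.002,0.011,1,0.209,0.0414,0.11,0,-0.002,0.011,1,0.209,0.0414,0.15,0,-0.002,0.011,1,0.209,0.0414,0.175,0,-0.002,0.011,1,0.209,0.0414,0.175,0,-0.002,0.011,1]

```text
time: 58.75
tool_pos: [589.1, 5.2, 219.3]
tcp_rot: [-3.139, 0.0, 1.407]
contact_force: [-0.4, -0.1, 0.5]
grip_width: 92.0
```

```bash
python3 go.py 590 5 125.5; python3 - <<'E'
from h import *
im=capture('wrist')[:,:,::-1];cv2.imwrite('pics/w32.png',im)
E
```

```text
t 58.75 pos [589.1   5.2 219.3] rpy [-179.9    0.    80.6] F [-0.4 -0.1  0.5] w 92.0
-> [590.0, 5.0, 125.5] shift [-0.      0.0028  0.2345] turn [-0.0048  0.0001  0.0011]
```

View pics/w32.png

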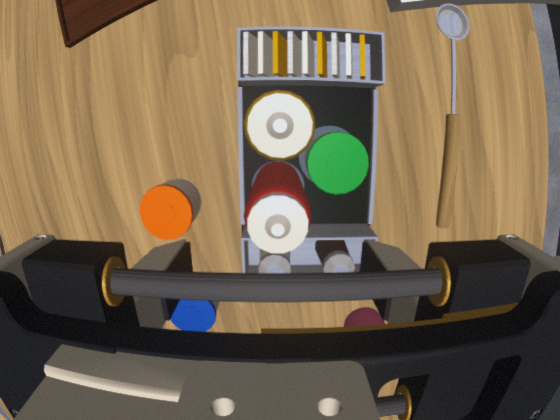

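>>> carry_out:
  moves: [0,0.0015,0.03,-0.005,0,0,1,0,0.002,0.08,-0.005,0,0,1,0,0.002,0.13,-0.005,0,0,1,0,0.002,0.17,-0.005,0,0,1,0,0.002,0.205,-0.005,0,0,1,0,0.002,0.225,-0.005,0,0,1,0,0.002,0.2345,-0.005,0,0,1,0,0.002,0.2345,-0.005,0,0,0.9]

```text
time: 59.6
tool_pos: [590.8, 4.8, 127.0]
tcp_rot: [3.139, -0.0, 1.407]
contact_force: [-0.5, 0.3, 0.0]
grip_width: 87.6
```

>>> carry_out:
  moves: [0,0,0,0,0,0,0.8,0,0,0,0,0,0,0.7,0,0,0,0,0,0,0.6,0,0,0,0,0,0,0.57,0,0,0,0,0,0,0.5,0,0,0,0,0,0,0.4,0,0,0,0,0,0,0.3,0,0,0,0,0,0,0.3]

```text
time: 60.4
tool_pos: [590.8, 4.8, 127.2]
tcp_rot: [3.139, -0.0, 1.407]
contact_force: [-1.9, -0.3, 1.9]
grip_width: 50.9
```

```bash
python3 go.py 589.4 0.4 133
```

```text
t 60.4 pos [590.8   4.8 127.2] rpy [179.8  -0.   80.6] F [-1.9 -0.3  1.9] w 50.9
-> [589.4, 0.4, 133.0] shift [-0.0115 -0.0015 -0.0145] turn [ 0.0052 -0.0002  0.0007]
```

>>> carry_out:
  moves: [0,0,-0.005,0,0,0,0.3,0,0,-0.012,0,0,0,0.3,0,0,-0.018,0,0,0,0.3,-0.004,-0.001,-0.02,0.003,0,0,0.3,-0.008,-0.0015,-0.02,0.005,0,0,0.3,-0.0117,-0.002,-0.02,0.005,0,0,0.3,-0.0117,-0.002,-0.02,0.005,0,0,0.3,-0.0117,-0.002,-0.02,0.005,0,0,0.3]

```text
time: 61.2
tool_pos: [589.1, 0.3, 135.1]
tcp_rot: [-3.141, -0.0, 1.407]
contact_force: [0.2, 0.2, -3.8]
grip_width: 50.6
```

```bash
python3 go.py 589.4 0.2 127.2
```

```text
t 61.2 pos [5.891e+02 3.000e-01 1.351e+02] rpy [-180.    -0.    80.6] F [ 0.2  0.2 -3.8] w 50.6
-> [589.4, 0.2, 127.2] shift [-0.0001  0.0008  0.0197] turn [-0.0002 -0.0002  0.0003]
```

>>> carry_out:
  moves: [0,0,0.005,0,0,0,0.3,0,0,0.009,0,0,0,0.3,0,0,0.013,0,0,0,0.3,0,0,0.016,0,0,0,0.3,0,0,0.018,0,0,0,0.3,0,0,0.0195,0,0,0,0.3,0,0,0.0205,0,0,0,0.3,0,0,0.0205,0,0,0,0.3]

```text
time: 62.0
tool_pos: [589.1, 0.3, 127.3]
tcp_rot: [3.141, -0.0, 1.407]
contact_force: [-1.2, -0.9, -0.6]
grip_width: 51.0
```

```bash
python3 go.py 589.4 0.2 127.2; python3 - <<'E'
from h import *
im=capture('wrist')[:,:,::-1];cv2.imwrite('pics/w33.png',im)
E
```

```text
t 62.0 pos [5.891e+02 3.000e-01 1.273e+02] rpy [180.   -0.   80.6] F [-1.2 -0.9 -0.6] w 51.0
-> [589.4, 0.2, 127.2] shift [-0.0002  0.0007  0.0002] turn [ 0.0003 -0.0003  0.0004]
```

View pics/w33.png

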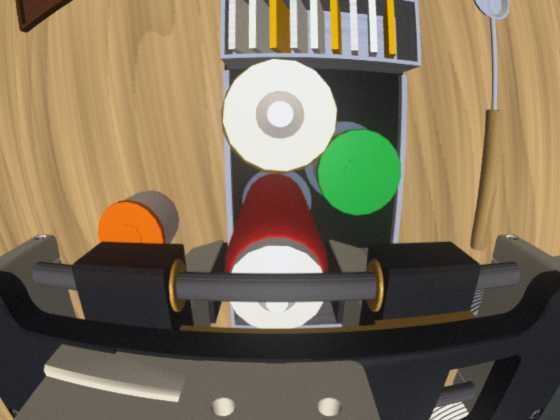

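Seated (Fz −0.6). I'll release, back off gently and check.

>>> carry_out:
  moves: [0,0,0.001,0,0,0,0.3,0,0,0.001,0,0,0,0.57,0,0,0.001,0,0,0,0.62,0,0,0.001,0,0,0,0.75,0,0,0.001,0,0,0,0.9,0,0,0.001,0,0,0,1,0,0,0.001,0,0,0,1,0,0,0.001,0,0,0,1]

```text
time: 62.85
tool_pos: [589.2, 0.3, 126.9]
tcp_rot: [3.141, -0.0, 1.407]
contact_force: [0.9, 0.7, 0.1]
grip_width: 90.4
```

>>> carry_out:
  moves: [0,0,-0.02,0,0,0,1,0,0,-0.07,0,0,0,1,0,0,-0.15,0,0,0,1,0,0,-0.24,0,0,0,1,0,0,-0.33,0,0,0,1,0,0,-0.4,0,0,0,1,-0.08,-0.05,-0.42,0,0,0,1,-0.18,-0.1,-0.42,0,0,0,1]

```text
time: 63.65
tool_pos: [538.3, -64.0, 297.2]
tcp_rot: [3.137, 0.0, 1.41]
contact_force: [0.6, -1.1, 0.6]
grip_width: 92.0
```

>>> carry_out:
  moves: [-0.12,-0.02,0,0,0,0,1,-0.24,-0.05,0,0,0,0,1,-0.36,-0.08,0,0,0,0,1,-0.48,-0.11,0,0,0,0,1,-0.6,-0.14,0,0,0,0,1,-0.7,-0.16,0,0,0,0,1,-0.76,-0.17,0,0,0,0,1,-0.76,-0.17,0,0,0,0,1]

```text
time: 64.45
tool_pos: [421.0, -356.0, 297.0]
tcp_rot: [3.137, 0.001, 1.406]
contact_force: [-0.3, 0.1, 0.6]
grip_width: 91.4
```

```bash
python3 - <<'E'
from h import *
o=get_obs();print(o['time'],o['tool_pos'])
for n in('top','scene'): cv2.imwrite(f'pics/{n}G.png',capture(n)[:,:,::-1])
ct=get_calibration('top')
def hs(im):
    h=cv2.cvtColor(im,cv2.COLOR_BGR2HSV).astype(int);return h[:,:,0],h[:,:,1],h[:,:,2]
for f in('top0','topG'):
    im=cv2.imread(f'pics/{f}.png');H,S,V=hs(im)
    M=(S<50)&(V>150);N=np.zeros_like(M);N[175:215,235:305]=M[175:215,235:305]
    for b in blobs(N,150)[:4]: print('cap',b[0],b[1],onz(ray(ct,*b[1]),175).round(1))
cs=get_calibration('scene')
for f in('scene0','sceneG'):
    im=cv2.imread(f'pics/{f}.png');H,S,V=hs(im)
    N=np.zeros(H.shape,bool);N[170:235,262:290]=(((H<8)|(H>172))&(S>150)&(V>50))[170:235,262:290]
    for b in blobs(N,150)[:1]: print('red body scene',b[0],b[1],b[2])
a=[cv2.resize(cv2.imread(f'pics/{f}.png')[138:278,200:350],None,fx=2.6,fy=2.6,interpolation=cv2.INTER_CUBIC) for f in('top0','topG')]
b=[cv2.resize(cv2.imread(f'pics/{f}.png')[170:270,190:360],(390,230),interpolation=cv2.INTER_CUBIC) for f in('scene0','sceneG')]
cv2.imwrite('pics/cmpG.png',np.vstack([np.hstack(a),np.hstack(b)]))
E
```

```text
64.45 [ 421.00613535 -356.04170387  297.0188383 ]
cap 324 [250.6 188.6] [602.5  72.6]
cap 322 [286.5 195.5] [589.   1.]
cap 213 [274.1 179. ] [622.1  25.9]
cap 328 [286.4 195.9] [588.2   1.2]
cap 319 [250.7 188.5] [602.7  72.4]
red body scene 743 [277.3 208.8] [array([277.5, 208. ]), array([44., 19.]), 90.0]
red body scene 742 [277.2 208.7] [array([277.5, 207.5]), array([43., 19.]), 90.0]
```

View pics/cmpG.png

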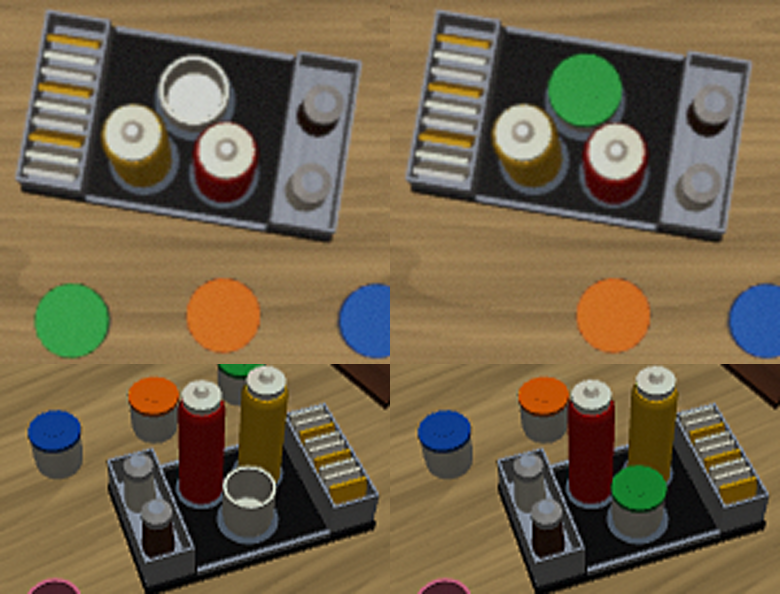

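View pics/topG.png

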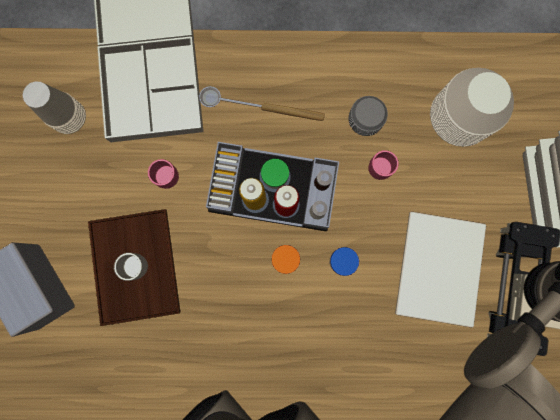

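Red is now within 1 mm of its start and yellow within 0.3 mm. Everything is upright and the arm is clear, so I'm handing in.

```bash
python3 -c "
from plant import *
print(close_job())"
```

```text
the job is handed in; nothing more can be done
None
```

The job is done and handed in at about 65 s. I stood both bottles on the board, put the empty pot on the tray, set the green-lidded pot on the back place of the stand, then returned yellow and red.

**Last checks (top and scene images):**
- **Bottles:** yellow's cap is about 0.3 mm from its start and red's about 0.8 mm, both upright.
- **Green pot:** it is upright at (654, 26), within about 1 mm of the stand origin.
- **Other pots:** the empty pot stands upright on the tray. Orange moved no more than 0.6 mm and blue not at all, which is within measuring noise.
- **Robot:** it touched nothing when I handed in, and no force reading after a move was above about 7 N.

**What disagreed or needed mending:**
- **Fingertip position:** the fingertips proved to be about 12 mm behind the reported TCP, not 17 mm ahead of it. Because of this I first gripped the bottles by the shoulder. One try at the green pot also closed just above its lid, without pressing on it. I corrected for it after that.
- **Red's first return:** it ended 4.6 mm off, so I picked it up again, moved it back and re-checked it.

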